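# Fetch the length bar from under the stack

## Task

Fetch the steel length bar that lies in the wooden rack, under the blue spacer plate with the gear on it, and lay it lengthwise along the middle of the small pale stone surface plate. To get at it, first set the gear down in the middle of the round cork mat, then lay the loose spacer plate squarely on top of the pile of blue spacers; once the bar is on the stone, lay the same spacer plate back squarely across the middle of the rack's two rails, and last put the gear back flat on the middle of it. Leave the V-block and the loupe where they stand.

Things in the scene. Friction and masses are not known exactly. Their poses are not given: they have to be found in the camera images.
- gear: grey steel spur gear lying flat, about 49 mm over the teeth; gripped height 14 mm, with a narrow hub up to 18 mm. Starts on the spacer plate. Origin: centre of its underside, z up; it may be gripped at any yaw.
- spacer_plate: loose blue plastic plate, 140 mm along its x, 54 mm along its y, 6 mm thick, 0.13 kg. Starts lying across the two rails of the rack, the gear on it. Origin: centre of its underside, z up.
- length_bar: bright steel length bar, 18 mm wide (its x), 125 mm long (its y), 26 mm high (its z), about 0.46 kg. Starts on the floor of the rack between the rails, under the spacer plate; both ends stick out from under the plate by about 35 mm. Origin: centre of its underside.
- bar_rack: fixed wooden rack. Floor 130 x 90 mm, its top 6 mm above the table; two pale rails along its y, 14 mm thick and 80 mm long, centred at its x = -57 and +57 mm, so 100 mm clear between them; their tops are 54 mm above the table. The bar lies along its y, the spacer plate spans the rails along its x. Origin: centre of its underside, on the table.
- spacer_pile: fixed pile of two spare blue spacers of the same 140 mm (x) by 54 mm (y) outline on a dark wooden foot 116 x 38 x 10 mm; the top of the pile is 22 mm above its origin. Origin: centre of its underside, on the table. The loose plate goes on top, x along x, either way round.
- surface_plate: fixed small pale stone surface plate, 150 mm along its x, 90 mm along its y, its top 20 mm above its origin. Origin: centre of its underside, on the table. The bar belongs on its middle, with the bar's length along the plate's x, either way round.
- rest_mat: fixed round cork mat, 90 mm across, 3 mm thick: the gear's resting place meanwhile. Origin: centre of its underside, on the table.
- v_block: grey ground steel V-block, 40 x 42 x 34 mm high, standing loose; to be left alone. Origin: centre of its underside.
- loupe: black eyepiece loupe, 33 mm across, 32 mm high, standing loose; to be left alone. Origin: centre of its underside.
There are look-alikes about, which are no part of the job. There is more than one size of the bar_rack; the one meant has the size given above.

How it is judged:
By the outcome, as a careful person would: the job done as asked, in the order asked, and still so for the second after the job is handed in, with the robot touching nothing.
It also fails if it takes over 128 s, if anything falls off the work surface, if the arm or the gripper's body presses on something with over 40 N, if the wrist force passes 120 N, or if a joint passes its speed limit or range.

## Robot

A 7-joint arm with a two-finger parallel gripper is mounted at the origin on a cart in front of the work surface, level with it; the furniture and walls round the work are solid. World frame = base frame: x ahead of the robot, y to its left, z up, the work surface at z = 0. Lengths are in m, angles in rad, forces in N, time in s.
With the tool pointing down it reaches from about 0.425 to 0.95 m from the base axis. Payload 4.7 kg.
Tool frame: the origin (TCP) lies at the very end of the fingers, on their centre line; the grasp point (between the pads) lies 19 mm behind it; z points along the fingers, x is the direction in which the jaws open and shut, and the axes are right-handed (so a half turn about z gives the same grasp; the last joint's range is limited). The gripper opens to 87 mm and grips with 3 to 60 N. Pads are 19 mm wide; open, the fingers measure 117 mm over their backs; the gripper's body (75 mm by 190 mm) begins 51 mm behind the grasp point.
Start: joints at [-1.287, 0.469, -0.049, 1.532, 0.024, 1.141, -0.082], TCP at [0.208, 0.642, 0.2] pointing down, gripper open.
Joint ranges: [-2.59, 2.59], [-0.33, 1.99], [-1.39, 1.29], [0.1, 2.45], [-1.04, 4.18], [0.21, 1.99], [-2.66, 2.66]. Speed limits (rad/s): [2.57, 2.57, 3.14, 3.14, 3.14, 3.14, 3.14].

## Interface

Orientations are given as a 3x3 rotation matrix whose columns are the frame's x, y, z axes.
In Python, from workcell import status, vision, job gives the robot as it stands. The module is installed in compiled form; this text tells all that it offers.
- The arm moves only by the shell command python3 -m creep 'ROWS' [FORCE]. ROWS is JSON, a list of rows, each a list of 3 entries, a list of its own where there are three numbers: the shift along the tool's x, y, z in mm, then the turn, a rotation vector about the tool's x, y, z in degrees, then the gripper command: -1 is fully open, 1 is shut, values between are in proportion. A call has 1 to 12 rows; each row shifts and turns the commanded pose from where the row before left it, along the tool's axes as they then stand; what a row does not reach is not made up. A row lasts 1/10 s, in which the tool goes at most 50 mm and 8.59 degrees, less where a joint would pass 70% of its speed; a pose out of reach is approached as far as the arm can. A call with a gripper value outside its range is refused whole. The fingers move at their own pace and stop on an object; FORCE is the grip in N (left out, the last holds). Time passes only in rows, so rows that do not move let the fingers close. It gives the time, the measured TCP pose, the force and the opening at its end, in the units of the state.
- status.state(): the state, without advancing time (a new reading comes with each control period).
- vision.camera(name): name is "scene" or "top" or "wrist"; returns a dict with "color" (420x560x3 uint8, red, green, blue), "intrinsics" (3x3 intrinsics, pixels), "k1" (the pictures are not rectified: a ray, as slopes to the right and down, at radius r is drawn at 1 + k1 r^2 times it, then the intrinsics apply), "rvec" (rotation vector, rad) and "tvec" (3), from world to camera coordinates, as OpenCV has them. Camera axes: x right, y down, z forward; pixel columns grow to the right and rows downward; lengths in m; the calibration is good to about 2 mm. A picture is of the moment at which its call begins. There is no depth.
- job.sign_off(): hands the job in, once; it reports no verdict.
The state is a dict: "t": time; "joint_pos": joint angles; "joint_velocities": joint speeds; "joint_torque": joint torques, N m; "position": TCP position; "ee_rot": TCP orientation; "force": force on the tool from outside, world axes, zero at the start; "torque": the same for the moment, N m; "finger_gap": finger opening in m.
Only numpy, scipy, OpenCV 4.12 (cv2) and the standard library are available. Lean on these libraries where they do the work, as an engineer would, in place of code of your own. Each camera call takes 0.05 s, during which the arm holds its last target.

## Working session

There is one attempt and no reset: what is moved stays moved. The work goes in short steps, Python scripts to look and compute and a shell command to move; the robot and the scene stay as the last step left them, time stands still between calls to the robot, and variables do not carry over. Pictures are saved under pics/ and viewed, and the job is handed in when it is done.

```bash
mkdir -p pics; cat > h.py <<'E'
import numpy as np, cv2
from workcell import status, vision, job
def save(name,fn):
    d=vision.camera(name); cv2.imwrite('pics/'+fn+'.png',d['color'][:,:,::-1]); np.save('pics/'+fn+'.npy',d,allow_pickle=True); return d
def load(fn): return np.load('pics/'+fn+'.npy',allow_pickle=True).item()
def ray(d,px):
    K=np.array(d['intrinsics']);k=d['k1']
    R=cv2.Rodrigues(np.array(d['rvec'],float))[0];t=np.array(d['tvec'],float).ravel()
    p=cv2.undistortPoints(np.array([[px]],float),K,np.array([k,0,0,0.]))[0,0]
    return -R.T@t, R.T@np.array([p[0],p[1],1])
def at(d,px,z):
    c,v=ray(d,px); s=(z-c[2])/v[2]; return c+s*v
def proj(d,P):
    K=np.array(d['intrinsics'],float);
    return cv2.projectPoints(np.array(P,float).reshape(-1,3),np.array(d['rvec'],float),np.array(d['tvec'],float),K,np.array([d['k1'],0,0,0.]))[0].reshape(-1,2)
def crop(fn,x0,y0,x1,y1,s,out):
    im=cv2.imread('pics/'+fn+'.png')[y0:y1,x0:x1]; im=cv2.resize(im,None,fx=s,fy=s,interpolation=cv2.INTER_CUBIC); cv2.imwrite('pics/'+out+'.png',im)
E
python3 - <<'E'
from h import *
np.set_printoptions(precision=4,suppress=True)
for n in ['scene','top','wrist']:
    d=save(n,n+'0'); print(n,d['intrinsics'],d['k1'],ray(d,[280,210]))
s=status.state()
for k in s: print(k,np.array(s[k]))
E
```

```text
scene [[442.5304   0.     282.4231]
 [  0.     442.5304 210.3694]
 [  0.       0.       1.    ]] -0.1051638881563158 (array([-0.0318, -0.6711,  0.5603]), array([ 0.5511,  0.6999, -0.4544]))
top [[390.6419   0.     279.0808]
 [  0.     390.6419 216.0951]
 [  0.       0.       1.    ]] 0.008328167908224979 (array([0.3276, 0.0617, 1.0367]), array([ 0.2142, -0.0077, -0.9769]))
wrist [[354.003    0.     284.2087]
 [  0.     354.003  206.8067]
 [  0.       0.       1.    ]] -0.07505045731734276 (array([0.1433, 0.6621, 0.3836]), array([ 0.2395, -0.0909, -0.9667]))
t 0.15
joint_pos [-1.2869  0.4693 -0.0486  1.5334  0.0241  1.141  -0.0823]
joint_velocities [ 0.0006 -0.0007  0.0012 -0.0038 -0.0016  0.0002  0.0008]
joint_torque [  0.0003 -50.8428  -0.0809 -23.642   -0.0612   0.0356   0.0001]
position [0.2075 0.6418 0.1991]
ee_rot [[ 0.3076  0.9515 -0.0004]
 [ 0.9515 -0.3076 -0.0014]
 [-0.0015  0.0001 -1.    ]]
force [-1.0398  0.3048 -0.5383]
torque [0.0041 0.0484 0.0039]
finger_gap 0.08692281275660134
```

View pics/top0.png

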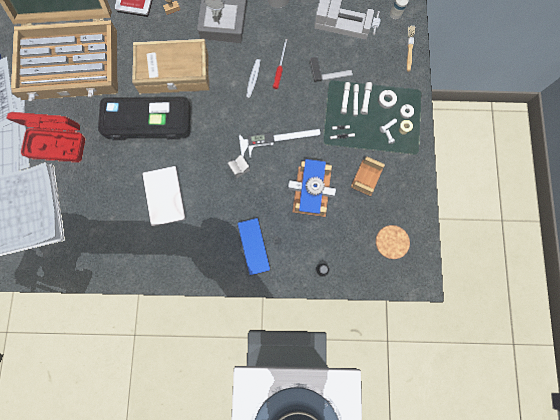

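View pics/scene0.png

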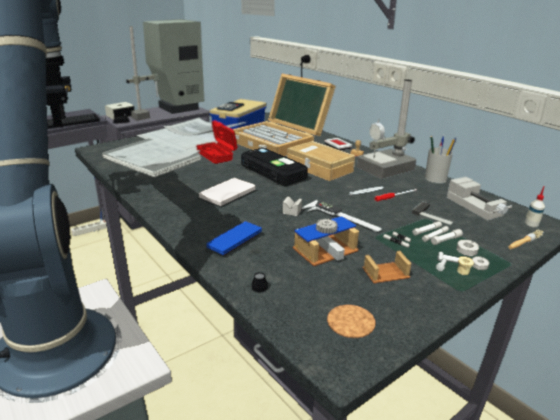

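View pics/wrist0.png

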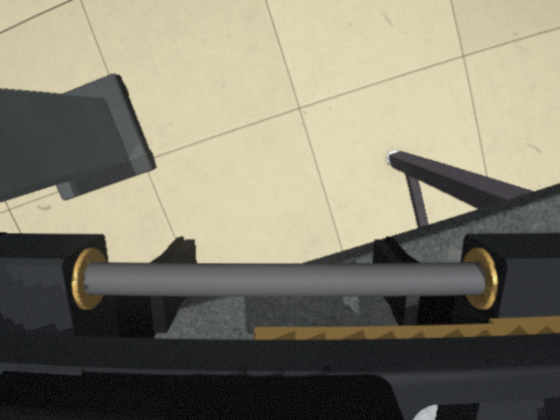

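```bash
python3 - <<'E'
from h import *
np.set_printoptions(precision=4,suppress=True)
crop('top0',270,140,350,230,8,'c1')
crop('top0',220,200,300,290,7,'c2')
crop('top0',130,150,210,240,7,'c3')
crop('top0',360,210,430,275,8,'c4')
d=load('top0')
for n,p,z in [('gear',(316,186),.074),('pile',(254,246),.022),('stone',(164,195),.02),('mat',(393,242),.003),('v',(238,166),.0),('loupe',(323,269),.02)]: print(n,at(d,p,z))
E
```

```text
gear [ 0.6039 -0.0364  0.074 ]
pile [0.4522 0.1193 0.022 ]
stone [0.5833 0.3648 0.02  ]
mat [ 0.4747 -0.2502  0.003 ]
v [0.6768 0.1731 0.    ]
loupe [ 0.3972 -0.0612  0.02  ]
```

View pics/c1.png

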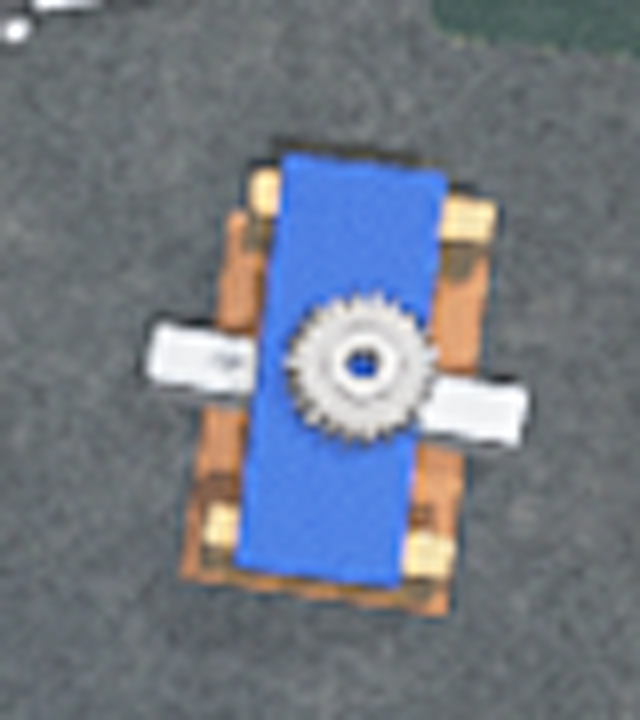

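View pics/c2.png

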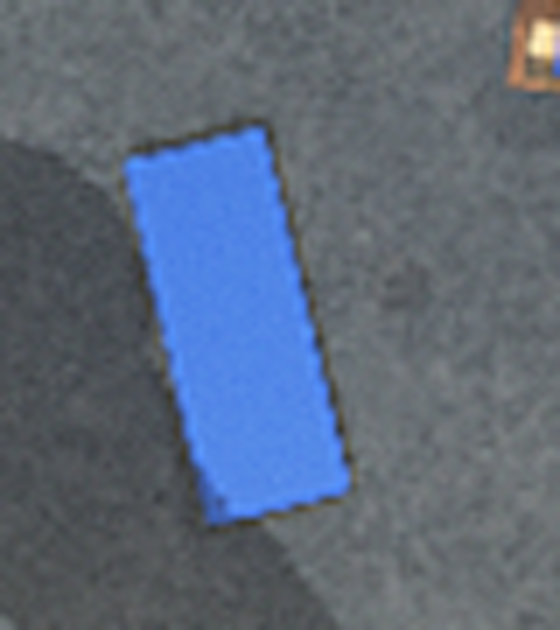

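View pics/c3.png

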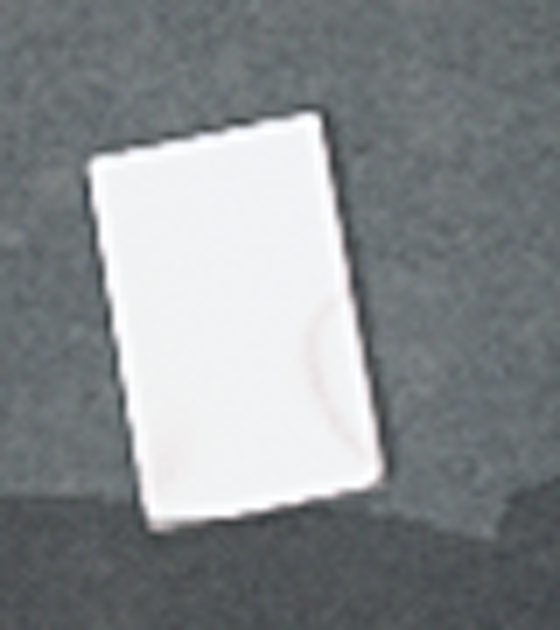

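View pics/c4.png

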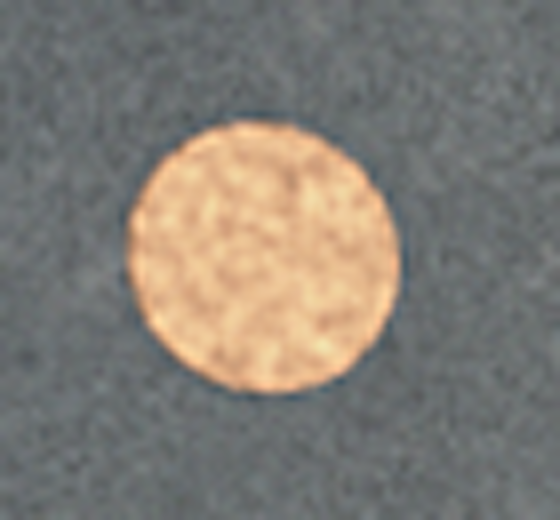

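```bash
cat >> h.py <<'E'
from scipy.optimize import least_squares
def rectfit(d,pts,off,s,L,W,z):
    """pts crop pixels of 4 corners; fits x,y,yaw (long axis L) by reprojection"""
    px=np.array([[off[0]+(u+.5)/s-.5,off[1]+(v+.5)/s-.5] for u,v in pts])
    w=np.array([at(d,p,z) for p in px])
    c=w.mean(0)
    e=[w[1]-w[0],w[2]-w[1]]; e=max(e,key=lambda q:np.linalg.norm(q[:2])); a=np.arctan2(e[1],e[0])
    def cor(q):
        R=np.array([[np.cos(q[2]),-np.sin(q[2])],[np.sin(q[2]),np.cos(q[2])]])
        P=np.array([[-L,-W],[L,-W],[L,W],[-L,W]])/2@R.T+q[:2]
        return np.c_[P,np.full(4,z)]
    # match order by nearest
    def f(q):
        C=proj(d,cor(q)); D=np.linalg.norm(C[:,None]-px[None],axis=2)
        return (C-px[D.argmin(1)]).ravel()
    r=least_squares(f,[c[0],c[1],a]);
    yaw=(np.degrees(r.x[2])+90)%180-90
    return r.x[:2],yaw,np.abs(r.fun).max(),[np.linalg.norm(w[i]-w[(i+1)%4])*1000 for i in range(4)]
E
python3 - <<'E'
from h import *
np.set_printoptions(precision=4,suppress=True)
d=load('top0')
print('plate',rectfit(d,[(286,152),(447,174),(402,586),(237,567)],(270,140),8,.14,.054,.06))
print('bar',rectfit(d,[(155,323),(527,387),(521,446),(148,383)],(270,140),8,.125,.018,.032))
print('pile',rectfit(d,[(124,155),(266,124),(352,490),(208,524)],(220,200),7,.14,.054,.022))
print('stone',rectfit(d,[(90,160),(320,112),(384,486),(150,528)],(130,150),7,.15,.09,.02))
print('gear',at(d,(270+362.5/8-.5,140+366.5/8-.5),.074))
print('mat',at(d,(360+265/8-.5,210+257/8-.5),.003))
for p in [(252,167),(497,203),(205,540),(455,578)]: print('rail',at(d,(270+p[0]/8-.5,140+p[1]/8-.5),.054))
crop('scene0',280,205,370,275,8,'s1')
crop('scene0',195,170,275,260,6,'s2')
crop('scene0',315,295,390,345,8,'s3')
E
```

```text
plate (array([ 0.6092, -0.0287]), np.float64(-5.838152722558561), np.float64(0.16812461756785524), [np.float64(53.35648614908988), np.float64(139.5247999757866), np.float64(53.083016539395956), np.float64(140.8136571366475)])
bar (array([ 0.611 , -0.0294]), np.float64(81.57980256235834), np.float64(0.6049186897177492), [np.float64(125.84715643582484), np.float64(20.456328593965814), np.float64(125.62630728307289), np.float64(20.927906563387445)])
pile (array([0.4537, 0.1208]), np.float64(14.956163000247017), np.float64(0.41127345778534163), [np.float64(54.72107105450087), np.float64(141.32206216906195), np.float64(54.24075039813315), np.float64(141.8344989422292)])
stone (array([0.5829, 0.3667]), np.float64(13.589808362391523), np.float64(0.6095128638404219), [np.float64(89.65592862695942), np.float64(151.22214795756662), np.float64(88.38871103244307), np.float64(147.8906905014652)])
gear [ 0.6056 -0.0334  0.074 ]
mat [ 0.4757 -0.2492  0.003 ]
rail [0.6788 0.0016 0.054 ]
rail [ 0.6685 -0.0794  0.054 ]
rail [0.552  0.0152 0.054 ]
rail [ 0.5416 -0.0655  0.054 ]
```

View pics/s1.png

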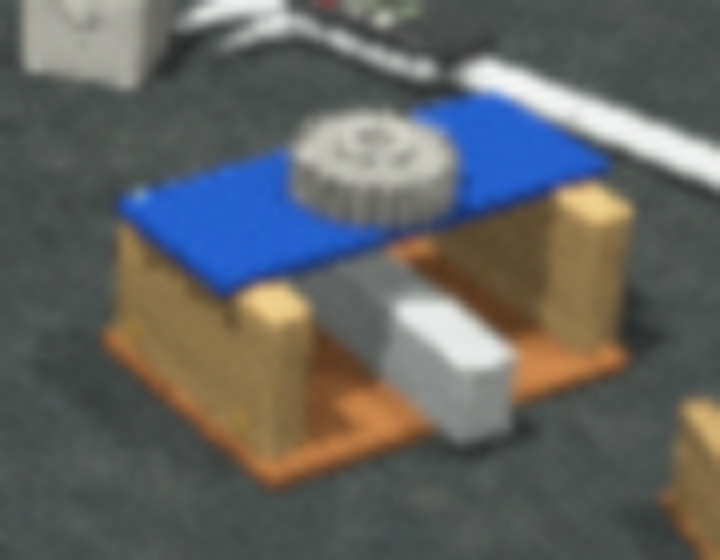

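View pics/s2.png

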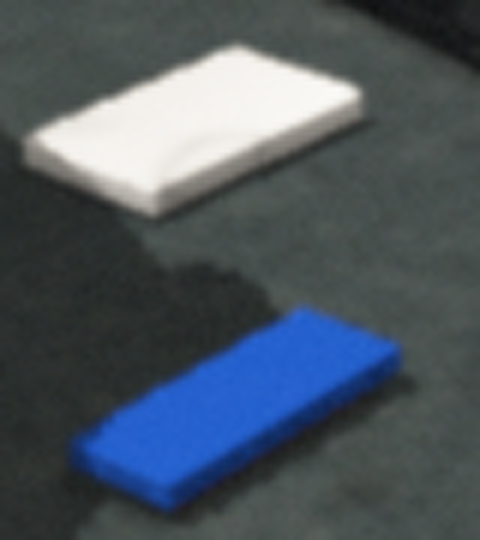

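View pics/s3.png

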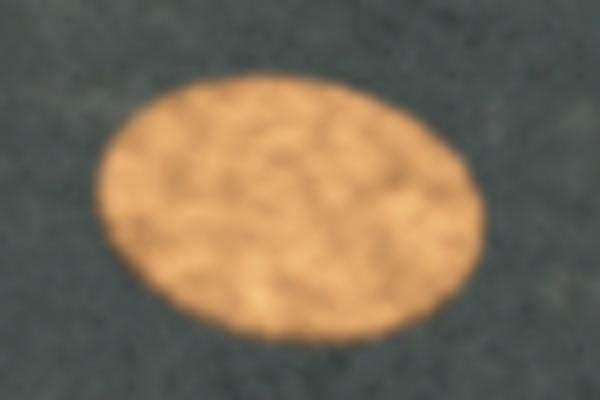

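Candidates:
- **Loaded rack:** top px (314,186), carrying the plate and gear, with the bar ends showing. Its rails measure about 128 mm over the outside, so it's the right size.
- **Small empty rack:** (367,175), a look-alike.
- **Blue pile:** (254,246), two layers on a foot. The blue plate on the rack is the loose one.
- **Pale slab:** (164,195), about 150×90 mm with visible thickness, so it's the stone. The papers at (30,210) aren't.
- **Cork mat:** (393,242).
- **Gear:** (316,186). Other round parts are on the green mat at (390,100).

The close crop confirms the choice.

```bash
cat >> h.py <<'E'
def go(x,y,z,yaw):
    s=status.state(); R=np.array(s['ee_rot']); p=np.array(s['position'])
    c,n=np.cos(np.radians(yaw)),np.sin(np.radians(yaw))
    T=np.array([[c,n,0],[n,-c,0],[0,0,-1.]])
    rv=np.degrees(cv2.Rodrigues(R.T@T)[0].ravel())
    d=np.array([x,y,z])-p
    np.set_printoptions(precision=2,suppress=True)
    print('t',round(s['t'],2),'p',p*1000,'yaw',np.degrees(np.arctan2(R[1,0],R[0,0])),'gap',s['finger_gap']*1000,'F',np.array(s['force']))
    print('turn deg',rv,' shift now mm',R.T@d*1000,' shift after turn mm',T.T@d*1000)
E
python3 -c "
from h import *
go(.6056,-.0334,.26,84)"
```

```text
t 0.15 p [207.52 641.79 199.14] yaw 72.08535486696505 gap 86.92281275660135 F [-1.04  0.3  -0.54]
turn deg [ -0.01   0.09 -11.91]  shift now mm [-520.1   586.47  -60.05]  shift after turn mm [-629.88  466.47  -60.86]
```

```bash
python3 -m creep '[[[0,0,-30],[0,0,-6],-1],[[0,0,-31],[0,0,-6],-1],[[-35,26,0],[0,0,0],-1],[[-35,26,0],[0,0,0],-1],[[-35,26,0],[0,0,0],-1],[[-35,26,0],[0,0,0],-1],[[-35,26,0],[0,0,0],-1],[[-35,26,0],[0,0,0],-1],[[-35,26,0],[0,0,0],-1],[[-35,26,0],[0,0,0],-1],[[-35,26,0],[0,0,0],-1],[[-35,26,0],[0,0,0],-1]]'
python3 -c "
from h import *
go(.6056,-.0334,.26,84)"
```

```text
t: 1.35
position: [0.4307, 0.2655, 0.2609]
ee_rot: [[0.103, 0.995, -0.0], [0.995, -0.103, 0.0], [0.0, -0.0, -1.0]]
force: [0.3, -0.2, -0.8]
finger_gap: 0.0875
t 1.35 p [430.66 265.55 260.89] yaw 84.0835450226933 gap 87.49436902610707 F [ 0.33 -0.2  -0.77]
turn deg [-0.   -0.01  0.08]  shift now mm [-279.32  204.82    0.83]  shift after turn mm [-279.02  205.23    0.89]
```

```bash
python3 -m creep '[[[-35,26,0],[0,0,0],-1],[[-35,26,0],[0,0,0],-1],[[-35,26,0],[0,0,0],-1],[[-35,26,0],[0,0,0],-1],[[-35,26,0],[0,0,0],-1],[[-35,26,0],[0,0,0],-1],[[-35,26,0],[0,0,0],-1],[[-34,23,0],[0,0,0],-1],[[0,0,0],[0,0,0],-1]]'
python3 -c "
from h import *
go(.6056,-.0334,.26,84)
save('wrist','w1');save('top','t1')"
```

```text
t: 2.25
position: [0.6065, -0.0389, 0.2605]
ee_rot: [[0.113, 0.994, 0.0], [0.994, -0.113, -0.005], [-0.004, 0.001, -1.0]]
force: [-0.5, -0.1, -0.9]
finger_gap: 0.0866
t 2.25 p [606.45 -38.89 260.52] yaw 83.51217303821394 gap 86.61391960178157 F [-0.5  -0.13 -0.91]
turn deg [ 0.05  0.25 -0.49]  shift now mm [ 5.36 -1.47  0.49]  shift after turn mm [ 5.37 -1.42  0.52]
```

View pics/w1.png

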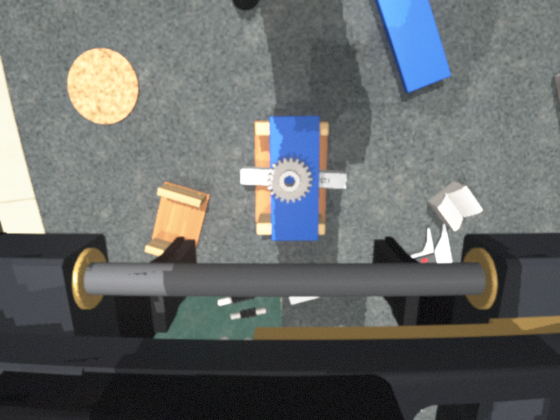

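View pics/t1.png

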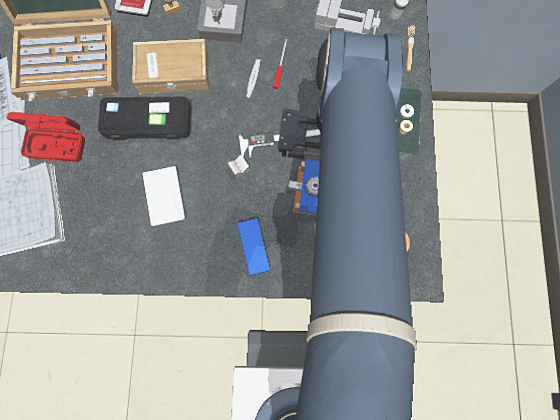

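```bash
python3 -c "
from h import *
go(.6056,-.0334,.26,84)
crop('w1',230,105,350,250,5,'w1a')
crop('w1',60,40,150,130,6,'w1b')"
```

```text
t 2.35 p [605.11 -32.25 260.29] yaw 83.94672013348878 gap 87.16780643616646 F [-0.64  0.4   0.33]
turn deg [-0.07  0.   -0.05]  shift now mm [-1.1   0.61  0.29]  shift after turn mm [-1.1   0.61  0.29]
```

View pics/w1a.png

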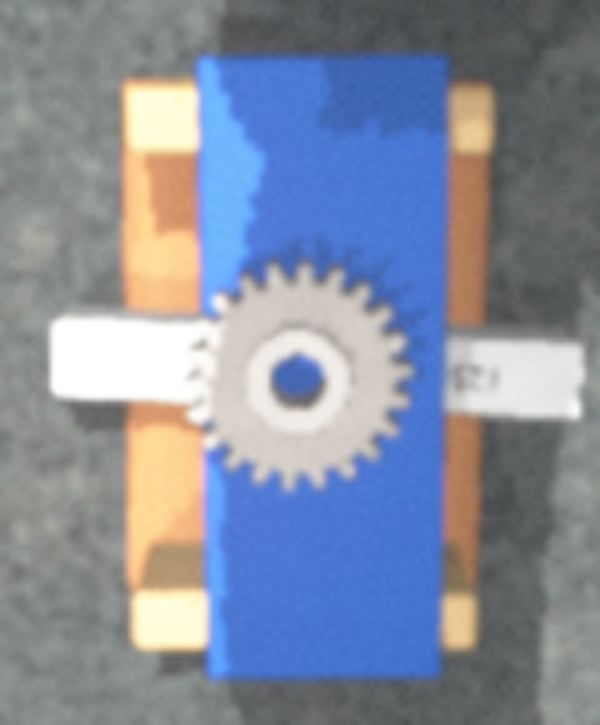

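View pics/w1b.png

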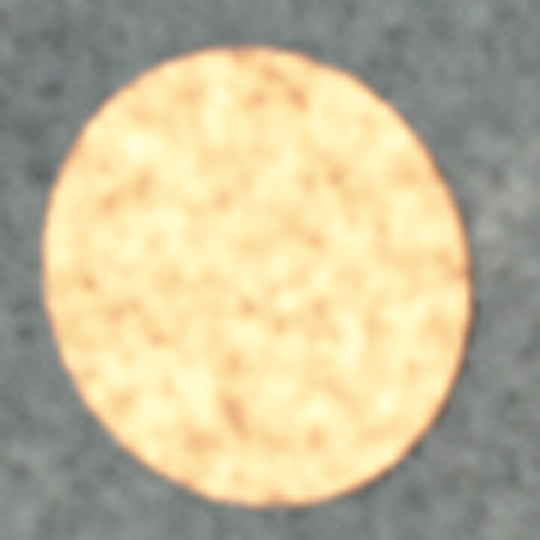

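```bash
python3 -c "
from h import *
np.set_printoptions(precision=4,suppress=True)
d=save('wrist','w2')
crop('w2',230,105,350,250,5,'w2a')
d=load('w1')
o=(230,105)
print(rectfit(d,[(197,56),(447,54),(441,678),(208,678)],o,5,.14,.054,.06))
print(rectfit(d,[(52,316),(582,342),(580,417),(52,398)],o,5,.125,.018,.032))
print('gear',at(d,(230+300.5/5-.5,105+376.5/5-.5),.074))
print('mat',at(d,(60+257.5/6-.5,40+276.5/6-.5),.003))
"
```

```text
(array([ 0.6086, -0.0291]), np.float64(-5.911574741650057), np.float64(0.5452392211210508), [np.float64(52.93270860459129), np.float64(139.59585569218729), np.float64(53.67197403362963), np.float64(139.1635691233989)])
(array([ 0.6108, -0.0302]), np.float64(81.14224747238669), np.float64(0.7011014460139222), [np.float64(124.87677188981955), np.float64(18.014213117670806), np.float64(125.6548767770178), np.float64(19.585268016704898)])
gear [ 0.6048 -0.034   0.074 ]
mat [ 0.4748 -0.2488  0.003 ]
```

View pics/w2a.png

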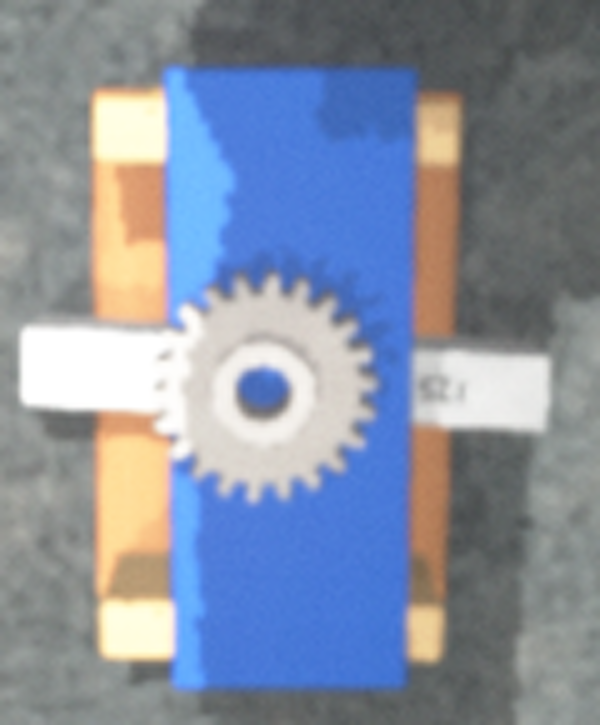

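```bash
python3 -c "
from h import *
np.set_printoptions(precision=4,suppress=True)
d=load('w2')
o=(230,105)
print(rectfit(d,[(167,67),(417,68),(408,688),(175,690)],o,5,.14,.054,.06))
print('rails',rectfit(d,[(93,90),(462,93),(443,662),(100,660)],o,5,.128,.080,.054))
print('bar',rectfit(d,[(22,324),(550,353),(547,431),(22,407)],o,5,.125,.018,.032))
print('gear',at(d,(230+267/5-.5,105+388.5/5-.5),.074))
go(.605,-.0337,.075,84)
"
```

```text
(array([ 0.6087, -0.0287]), np.float64(-5.9555962835213165), np.float64(0.4746546537008953), [np.float64(53.004096858420006), np.float64(139.0212043999628), np.float64(53.71788135114554), np.float64(139.6704727378382)])
rails (array([ 0.6083, -0.0325]), np.float64(-6.591423167132376), np.float64(0.8334793770719386), [np.float64(79.70705245640511), np.float64(129.5231623630475), np.float64(79.99081346173219), np.float64(129.64188113578027)])
bar (array([ 0.6107, -0.0301]), np.float64(81.06556043400138), np.float64(0.8084928021423536), [np.float64(124.5288677584068), np.float64(18.78395654340755), np.float64(125.11051837314865), np.float64(19.848122231814944)])
gear [ 0.6049 -0.0339  0.074 ]
t 2.4 p [604.87 -30.57 260.37] yaw 84.10072852700627 gap 86.9744476381301 F [-0.17  0.28  0.48]
turn deg [-0.08 -0.04  0.1 ]  shift now mm [ -3.23   0.69 185.37]  shift after turn mm [ -3.1    0.45 185.37]
```

```bash
python3 -m creep '[[[-3,0.5,40],[0,0,0],-1],[[0,0,40],[0,0,0],-1],[[0,0,40],[0,0,0],-1],[[0,0,35],[0,0,0],-1],[[0,0,0],[0,0,0],-1],[[0,0,0],[0,0,0],-1]]' 20
python3 -c "
from h import *
go(.605,-.0338,.062,84)
save('wrist','w3');save('scene','s3')
crop('s3',250,150,400,270,5,'s3a')"
```

```text
t: 3.0
position: [0.6055, -0.0329, 0.1064]
ee_rot: [[0.101, 0.995, -0.0], [0.995, -0.101, 0.001], [0.001, -0.0, -1.0]]
force: [0.6, -0.5, -0.3]
finger_gap: 0.0871
t 3.0 p [605.52 -32.85 106.44] yaw 84.2004629193383 gap 87.14259989927103 F [ 0.58 -0.45 -0.29]
turn deg [-0.02 -0.04  0.2 ]  shift now mm [-1.02 -0.41 44.44]  shift after turn mm [-1.   -0.42 44.44]
```

View pics/w3.png

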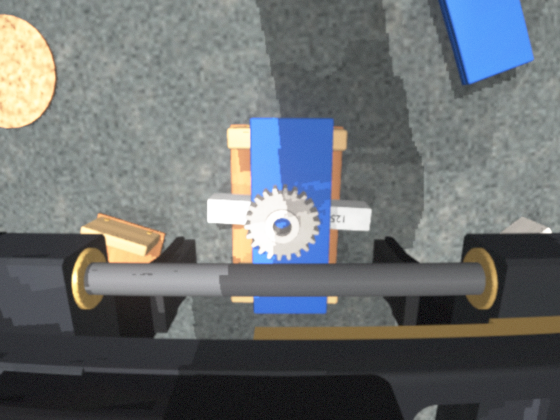

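View pics/s3a.png

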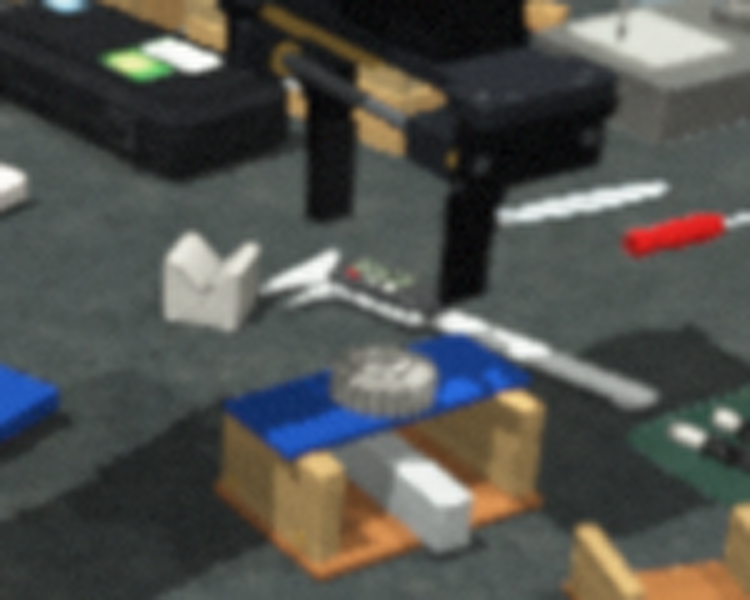

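```bash
python3 -m creep '[[[-1,-0.5,25],[0,0,0],-1],[[0,0,15],[0,0,0],-1],[[0,0,3],[0,0,0],-1],[[0,0,0],[0,0,0],-1],[[0,0,0],[0,0,0],-1]]' 20
python3 -c "
from h import *
go(.605,-.0338,.062,84)"
```

```text
t: 3.6
position: [0.6057, -0.0353, 0.0639]
ee_rot: [[0.103, 0.995, 0.002], [0.995, -0.103, 0.0], [0.0, 0.002, -1.0]]
force: [0.8, 0.0, 0.1]
finger_gap: 0.0872
t 3.6 p [605.74 -35.32  63.92] yaw 84.08119977127052 gap 87.16032385417893 F [0.84 0.04 0.06]
turn deg [ 0.1  -0.02  0.08]  shift now mm [ 1.43 -0.89  1.91]  shift after turn mm [ 1.43 -0.89  1.92]
```

```bash
python3 -m creep '[[[0.7,-0.5,1.2],[0,0,0],0.2],[[0,0,0],[0,0,0],1],[[0,0,0],[0,0,0],1],[[0,0,0],[0,0,0],1],[[0,0,0],[0,0,0],1],[[0,0,0],[0,0,0],1]]' 20
python3 -c "
from h import *
go(.605,-.0338,.062,84)"
```

```text
t: 4.2
position: [0.6045, -0.0346, 0.0617]
ee_rot: [[0.103, 0.995, 0.0], [0.995, -0.103, 0.0], [0.0, -0.0, -1.0]]
force: [-0.4, 0.0, 0.3]
finger_gap: 0.047
t 4.2 p [604.48 -34.59  61.73] yaw 84.07538605041628 gap 46.97423183165232 F [-0.4   0.04  0.32]
turn deg [-0.   -0.    0.08]  shift now mm [ 0.84  0.44 -0.27]  shift after turn mm [ 0.84  0.44 -0.27]
```

```bash
python3 -m creep '[[[0,0,-5],[0,0,0],1],[[0,0,-15],[0,0,0],1],[[0,0,-30],[0,0,0],1],[[0,0,-30],[0,0,0],1],[[0,0,-30],[0,0,0],1],[[0,0,0],[0,0,0],1]]' 20
python3 -c "
from h import *
go(.4752,-.249,.12,84)
save('wrist','w4');save('scene','s4')
crop('s4',250,100,400,270,4,'s4a')"
```

```text
t: 4.8
position: [0.6079, -0.0351, 0.1778]
ee_rot: [[0.104, 0.995, 0.01], [0.995, -0.104, 0.0], [0.002, 0.01, -1.0]]
force: [0.3, -0.1, 0.5]
finger_gap: 0.0026
t 4.8 p [607.89 -35.09 177.75] yaw 84.05867048423414 gap 2.6315448280277427 F [ 0.35 -0.06  0.46]
turn deg [ 0.59 -0.09  0.06]  shift now mm [-226.58 -110.43   56.27]  shift after turn mm [-226.61 -109.6    57.75]
```

View pics/w4.png

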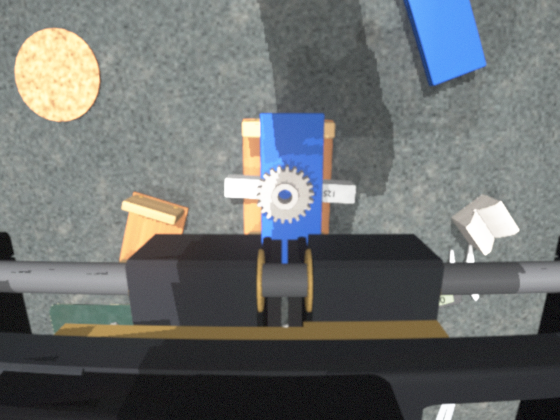

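View pics/s4a.png

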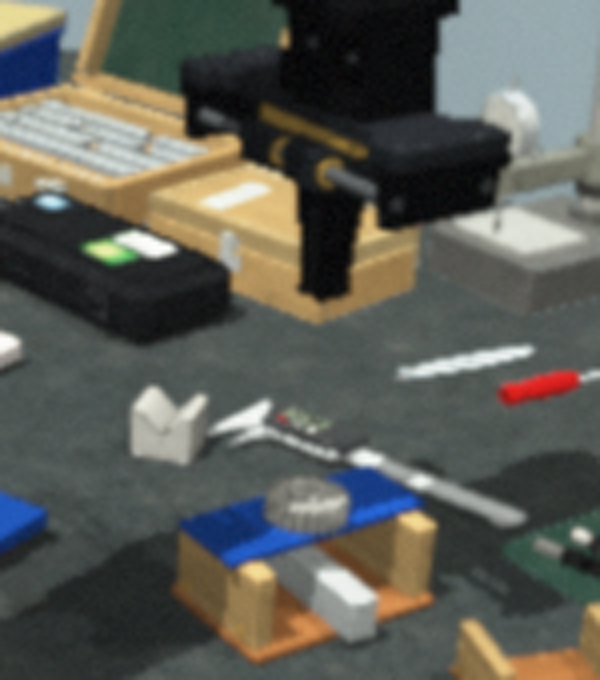

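The fingers hadn't finished closing when I lifted, so the gear is still on the plate at wrist px (285,195). I'll re-measure it and try again with more time to close.

```bash
python3 -m creep '[[[0,0,0],[0,0,0],-1],[[0,0,0],[0,0,0],-1],[[0,0,0],[0,0,0],-1],[[0,0,0],[0,0,0],-1],[[0,0,0],[0,0,0],-1],[[0,0,0],[0,0,0],-1],[[0,0,0],[0,0,0],-1],[[0,0,0],[0,0,0],-1],[[0,0,0],[0,0,0],-1],[[0,0,0],[0,0,0],-1]]' 20
python3 -c "
from h import *
go(.6049,-.0338,.12,84)
save('wrist','w5')
crop('w5',210,90,370,250,5,'w5a')"
```

```text
t: 5.9
position: [0.6045, -0.0345, 0.1718]
ee_rot: [[0.103, 0.995, 0.0], [0.995, -0.103, 0.0], [0.0, 0.0, -1.0]]
force: [0.3, -0.2, -0.8]
finger_gap: 0.0728
t 5.9 p [604.47 -34.54 171.76] yaw 84.08153317366833 gap 72.83757358301871 F [ 0.25 -0.16 -0.79]
turn deg [ 0.   -0.01  0.08]  shift now mm [ 0.77  0.35 51.76]  shift after turn mm [ 0.78  0.35 51.76]
```

View pics/w5a.png

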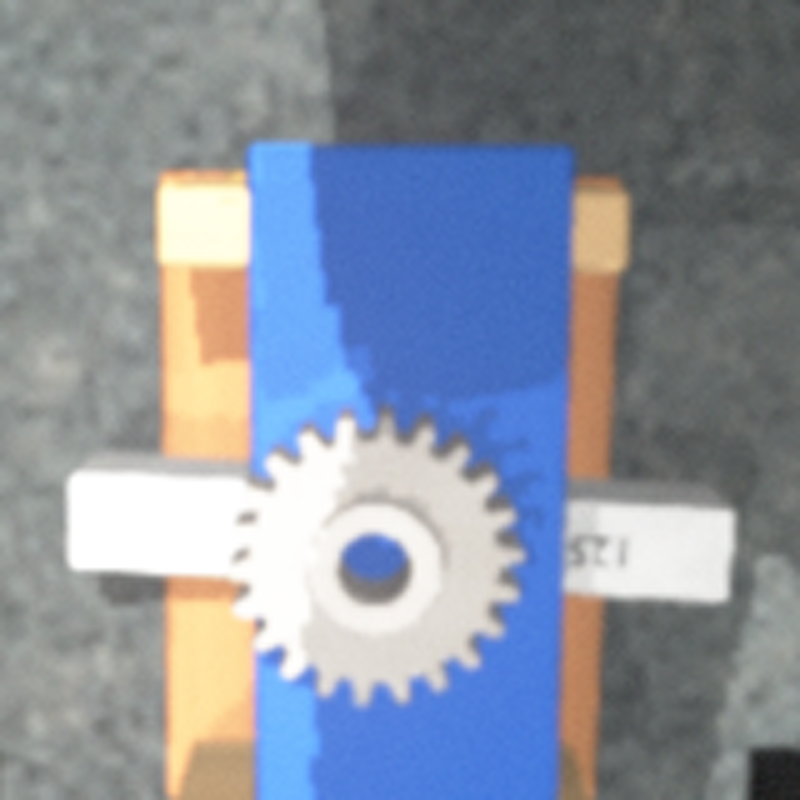

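```bash
python3 -c "
from h import *
np.set_printoptions(precision=4,suppress=True)
d=load('w5');print('gear',at(d,(210+379.5/5-.5,90+557/5-.5),.074),'hub',at(d,(210+376/5-.5,90+566/5-.5),.078))
for p in [(248,143),(573,147)]: print(at(d,(210+p[0]/5-.5,90+p[1]/5-.5),.06))"
```

```text
gear [ 0.6041 -0.0339  0.074 ] hub [ 0.6046 -0.0346  0.078 ]
[ 0.5361 -0.0484  0.06  ]
[0.5422 0.0043 0.06  ]
```

```bash
python3 -m creep '[[[0,0,40],[0,0,0],-1],[[0,0,40],[0,0,0],-1],[[0,0,20],[0,0,0],-1],[[0,0,8],[0,0,0],-1],[[0,0,1.5],[0,0,0],1],[[0,0,0],[0,0,0],1],[[0,0,0],[0,0,0],1],[[0,0,0],[0,0,0],1],[[0,0,0],[0,0,0],1],[[0,0,0],[0,0,0],1],[[0,0,0],[0,0,0],1],[[0,0,0],[0,0,0],1]]' 25
python3 -m creep '[[[0,0,0],[0,0,0],1],[[0,0,0],[0,0,0],1],[[0,0,0],[0,0,0],1]]' 25
python3 -c "
from h import *
go(.6045,-.034,.062,84)"
```

```text
t: 7.15
position: [0.6045, -0.0346, 0.0623]
ee_rot: [[0.103, 0.995, 0.0], [0.995, -0.103, 0.0], [0.0, 0.0, -1.0]]
force: [-0.1, 0.8, 0.3]
finger_gap: 0.0307
t: 7.45
position: [0.6044, -0.0345, 0.0622]
ee_rot: [[0.103, 0.995, -0.0], [0.995, -0.103, 0.0], [0.0, -0.0, -1.0]]
force: [0.6, -0.1, 0.3]
finger_gap: 0.0072
t 7.45 p [604.44 -34.52  62.17] yaw 84.08063169576819 gap 7.167038200198303 F [ 0.55 -0.1   0.32]
turn deg [-0.01 -0.01  0.08]  shift now mm [0.53 0.   0.17]  shift after turn mm [0.53 0.   0.17]
```

```bash
python3 -c "
from h import *
save('wrist','w6');save('scene','s6');save('top','t6')
crop('s6',250,150,400,270,5,'s6a')"
```

```text
(no output)
```

View pics/s6a.png

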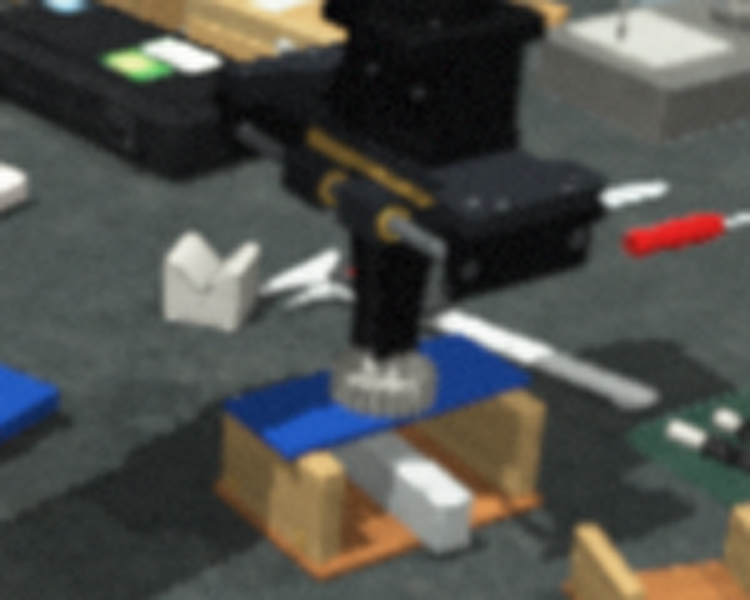

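View pics/w6.png

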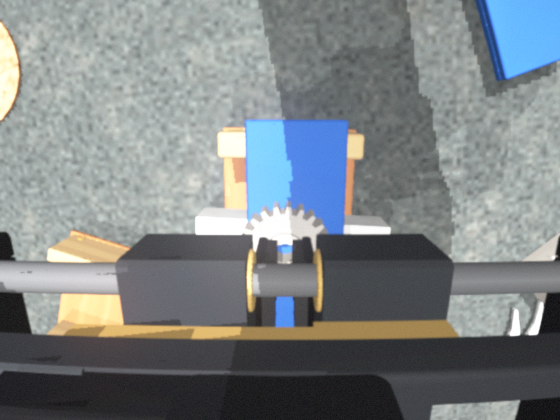

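```bash
python3 -c "
from h import *
np.set_printoptions(precision=2,suppress=True)
P=[[.6044,-.0345,.0622],[.6044,-.0345,.0822],[.6044,-.0345,.078],[.6344,-.0345,.0622],[.6045,-.034,.074]]
for n in ['s6','w6','t6']: print(n,proj(load(n),P))
crop('s6',295,190,360,240,12,'s6b')
crop('w6',180,180,390,330,3.8,'w6b')
crop('t6',260,110,380,220,6,'t6b')
"
```

```text
s6 [[325.45 227.27]
 [326.04 219.66]
 [325.91 221.27]
 [334.8  223.62]
 [325.68 222.7 ]]
w6 [[285.14 242.47]
 [285.28 256.29]
 [285.25 253.14]
 [290.48 291.28]
 [286.2  250.36]]
t6 [[314.79 187.03]
 [315.59 184.89]
 [315.42 185.34]
 [314.86 175.9 ]
 [315.06 185.73]]
```

View pics/s6b.png

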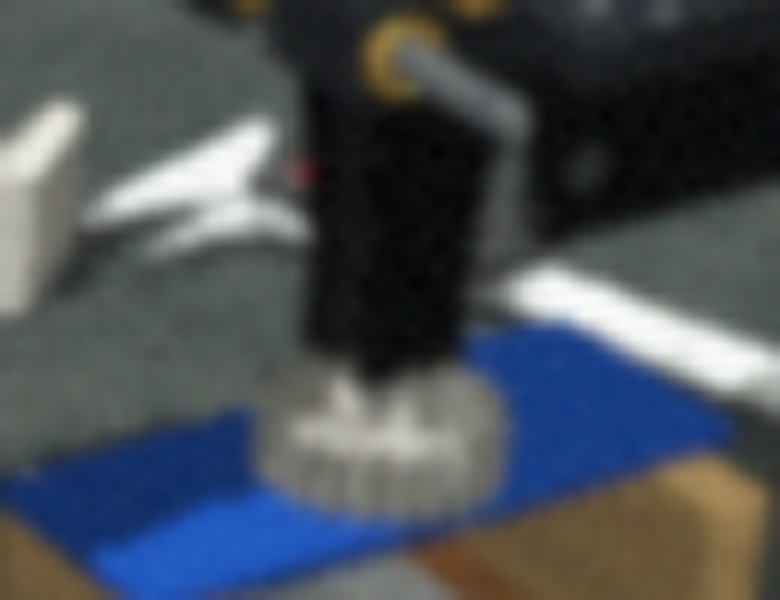

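View pics/t6b.png

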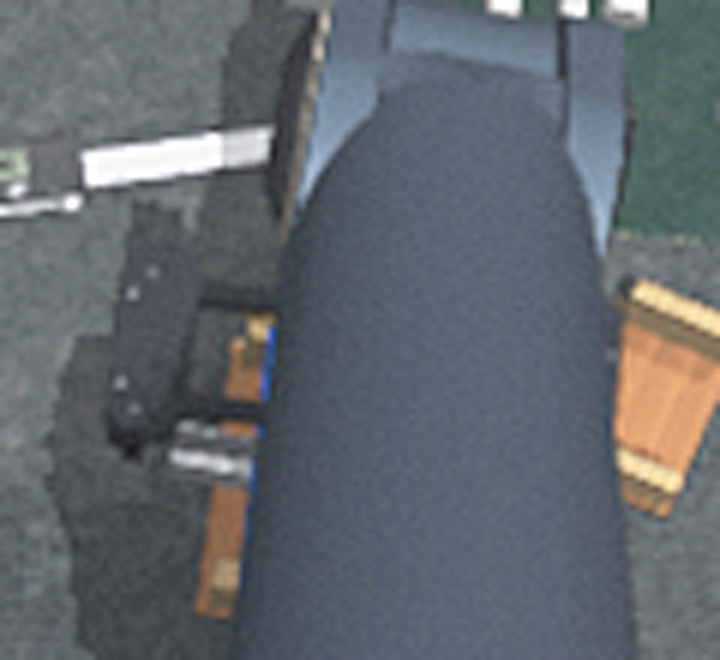

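View pics/w6b.png

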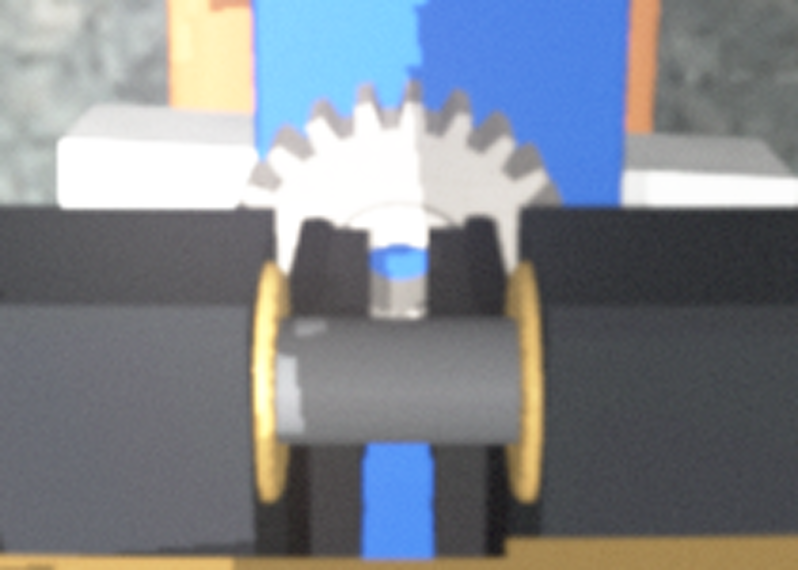

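```bash
python3 -c "
from h import *
np.set_printoptions(precision=2,suppress=True)
d=load('s3')
c=np.array([.6055,-.0329]);tx=np.array([.101,.995]);ty=np.array([.995,-.101])
for z in (.1064,.1234,.1254):
  P=[]
  for sx in (-1,1):
    for a in (.0435,.0585):
      for b in (-.0095,.0095):
        q=c+tx*sx*a+ty*b; P.append([*q,z])
  print(z); print(proj(d,P)) 
crop('s3',295,165,355,225,10,'s3b')
"
```

```text
0.1064
[[335.19 218.7 ]
 [341.95 216.69]
 [339.48 221.54]
 [346.27 219.48]
 [312.1  203.42]
 [318.67 201.67]
 [308.41 200.98]
 [314.93 199.27]]
0.1234
[[335.79 211.8 ]
 [342.6  209.84]
 [340.12 214.59]
 [346.96 212.57]
 [312.49 196.84]
 [319.1  195.14]
 [308.76 194.45]
 [315.33 192.79]]
0.1254
[[335.86 210.98]
 [342.67 209.03]
 [340.2  213.76]
 [347.04 211.75]
 [312.54 196.06]
 [319.15 194.36]
 [308.81 193.68]
 [315.38 192.02]]
```

View pics/s3b.png

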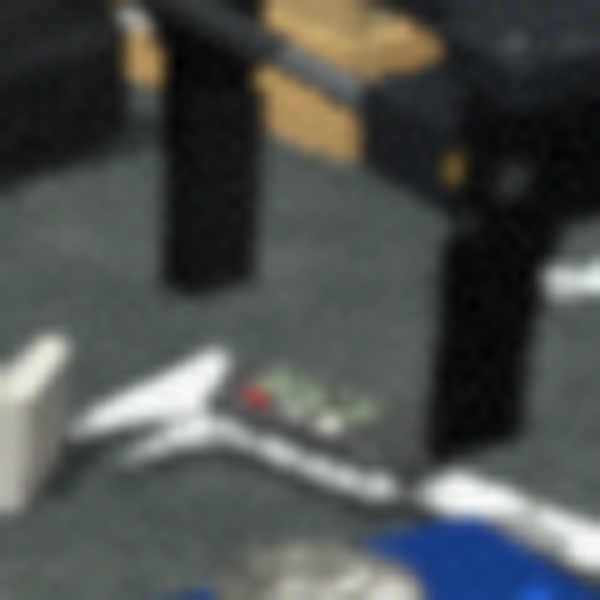

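The image shows the fingertips about 17–20 mm above the reported TCP. They closed over the gear's hub without touching it. I'll pin the offset down by touching bare table with the fingers shut.

```bash
python3 -m creep '[[[0,0,-40],[0,0,0],1],[[0,0,-10],[0,0,0],1],[[0,0,0],[0,0,0],1]]' 25
python3 -c "
from h import *
go(.50,-.14,.04,84)"
```

```text
t: 7.9
position: [0.6061, -0.0347, 0.1143]
ee_rot: [[0.103, 0.995, 0.005], [0.995, -0.103, 0.0], [0.001, 0.005, -1.0]]
force: [-0.5, 0.4, -0.2]
finger_gap: 0.0006
t 7.9 p [606.14 -34.74 114.28] yaw 84.07049567240054 gap 0.5948496105304368 F [-0.45  0.4  -0.21]
turn deg [ 0.26 -0.04  0.07]  shift now mm [-115.72  -95.04   73.76]  shift after turn mm [-115.78  -94.56   74.28]
```

```bash
python3 -m creep '[[[-38,-31,0],[0,0,0],1],[[-38,-31,0],[0,0,0],1],[[-38,-31,0],[0,0,0],1],[[0,0,40],[0,0,0],1],[[0,0,40],[0,0,0],1],[[0,0,15],[0,0,0],1],[[0,0,0],[0,0,0],1],[[0,0,0],[0,0,0],1]]' 25
python3 -c "
from h import *
go(.50,-.14,.0,84)
save('scene','s7');save('wrist','w7');crop('s7',290,180,420,300,6,'s7a')"
```

```text
t: 8.7
position: [0.4999, -0.1384, 0.0168]
ee_rot: [[0.103, 0.995, -0.001], [0.995, -0.103, 0.0], [-0.0, -0.001, -1.0]]
force: [0.3, 0.1, 0.1]
finger_gap: 0.0005
t 8.7 p [ 499.89 -138.4    16.84] yaw 84.07397675965701 gap 0.45463894276764855 F [0.27 0.12 0.15]
turn deg [-0.06  0.    0.07]  shift now mm [-1.58  0.29 16.84]  shift after turn mm [-1.58  0.27 16.84]
```

View pics/s7a.png

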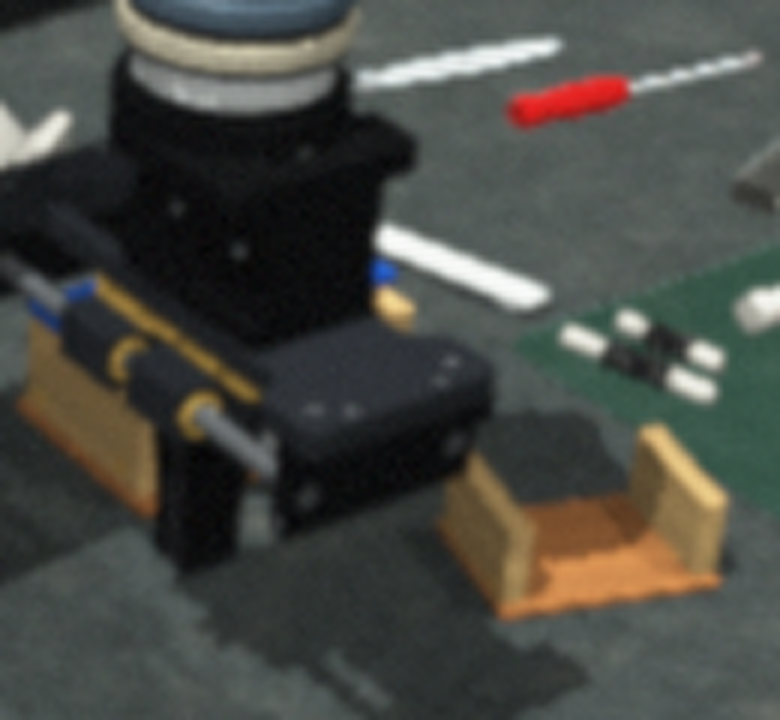

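```bash
python3 -m creep '[[[0,0,2],[0,0,0],1],[[0,0,2],[0,0,0],1],[[0,0,2],[0,0,0],1],[[0,0,2],[0,0,0],1]]' 
python3 -m creep '[[[0,0,1.5],[0,0,0],1],[[0,0,1.5],[0,0,0],1],[[0,0,0],[0,0,0],1]]' 
python3 -c "
from h import *
d=load('s7')
c=np.array([.4999,-.1384]);tx=np.array([.103,.995]);ty=np.array([.995,-.103])
for z in (.0168,.0338,.0368): print(proj(d,[[*(c-.0095*ty+tx*a),z] for a in (-.015,.015)]))"
```

```text
t: 9.2
position: [0.5003, -0.1383, 0.0092]
ee_rot: [[0.103, 0.995, 0.0], [0.995, -0.103, 0.0], [0.0, 0.0, -1.0]]
force: [-0.0, -0.1, -1.2]
finger_gap: 0.0005
t: 9.5
position: [0.5, -0.1383, 0.006]
ee_rot: [[0.103, 0.995, -0.001], [0.995, -0.103, 0.0], [0.0, -0.001, -1.0]]
force: [0.1, -0.2, 0.3]
finger_gap: 0.0006
[[321.64664501 285.88483215]
 [313.09829228 278.39909264]]
[[322.19669987 279.08007018]
 [313.55681114 271.68564706]]
[[322.29460569 277.86582975]
 [313.63841522 270.48812594]]
```

```bash
python3 -m creep '[[[0,0,2],[0,0,0],1],[[0,0,2],[0,0,0],1],[[0,0,2],[0,0,0],1]]' 
python3 -m creep '[[[0,0,1.5],[0,0,0],1],[[0,0,1.5],[0,0,0],1],[[0,0,0],[0,0,0],1]]' 
python3 -m creep '[[[0,0,1.5],[0,0,0],1],[[0,0,1.5],[0,0,0],1],[[0,0,0],[0,0,0],1]]' 
```

```text
t: 9.8
position: [0.5002, -0.1383, 0.0]
ee_rot: [[0.103, 0.995, -0.0], [0.995, -0.103, 0.0], [0.0, -0.0, -1.0]]
force: [0.1, 0.3, -0.7]
finger_gap: 0.0003
t: 10.1
position: [0.5, -0.1383, -0.003]
ee_rot: [[0.103, 0.995, -0.0], [0.995, -0.103, 0.0], [0.0, -0.0, -1.0]]
force: [0.6, 0.3, 0.7]
finger_gap: 0.0005
t: 10.4
position: [0.5001, -0.1383, -0.006]
ee_rot: [[0.103, 0.995, -0.0], [0.995, -0.103, 0.0], [0.0, -0.0, -1.0]]
force: [0.3, 0.0, -0.7]
finger_gap: 0.0005
```

The reported TCP is already below the table with no contact, which confirms the offset. I'll keep stepping down.

```bash
python3 -m creep '[[[0,0,1.5],[0,0,0],1],[[0,0,1.5],[0,0,0],1],[[0,0,1],[0,0,0],1],[[0,0,1],[0,0,0],1],[[0,0,0],[0,0,0],1]]' 
python3 -m creep '[[[0,0,1],[0,0,0],1],[[0,0,1],[0,0,0],1],[[0,0,0],[0,0,0],1]]' 
python3 -m creep '[[[0,0,1],[0,0,0],1],[[0,0,1],[0,0,0],1],[[0,0,0],[0,0,0],1]]' 
python3 -m creep '[[[0,0,1],[0,0,0],1],[[0,0,0],[0,0,0],1]]' 
```

```text
t: 10.9
position: [0.5001, -0.1383, -0.011]
ee_rot: [[0.103, 0.995, -0.0], [0.995, -0.103, 0.0], [0.0, -0.0, -1.0]]
force: [-0.5, -0.9, 0.4]
finger_gap: 0.0005
t: 11.2
position: [0.5001, -0.1383, -0.0129]
ee_rot: [[0.103, 0.995, -0.0], [0.995, -0.103, 0.0], [0.0, -0.0, -1.0]]
force: [-0.7, 0.3, -0.6]
finger_gap: 0.0002
t: 11.5
position: [0.5001, -0.1383, -0.0149]
ee_rot: [[0.103, 0.995, -0.0], [0.995, -0.103, 0.0], [0.0, -0.0, -1.0]]
force: [0.4, 0.6, -0.3]
finger_gap: 0.0003
t: 11.7
position: [0.5001, -0.1384, -0.0159]
ee_rot: [[0.103, 0.995, -0.0], [0.995, -0.103, 0.0], [0.0, -0.0, -1.0]]
force: [1.0, 0.6, 0.6]
finger_gap: 0.0007
```

```bash
python3 -c "
from h import *
save('scene','s8');crop('s8',290,180,420,300,6,'s8a')"
```

```text
(no output)
```

View pics/s8a.png

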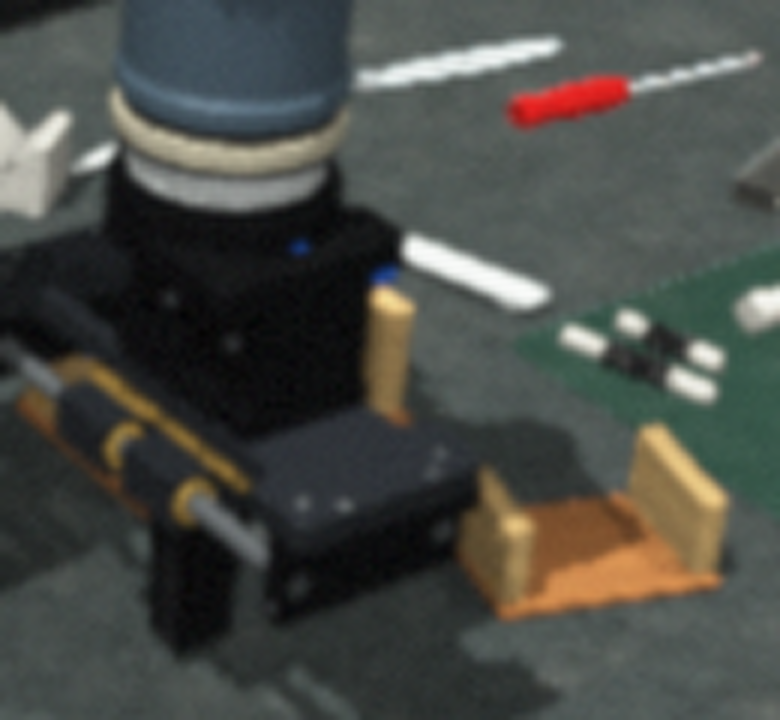

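```bash
python3 -m creep '[[[0,0,1],[0,0,0],1],[[0,0,1],[0,0,0],1],[[0,0,0],[0,0,0],1]]' 
python3 -m creep '[[[0,0,1],[0,0,0],1],[[0,0,0],[0,0,0],1]]' 
python3 -m creep '[[[0,0,1],[0,0,0],1],[[0,0,0],[0,0,0],1]]' 
python3 -m creep '[[[0,0,1],[0,0,0],1],[[0,0,0],[0,0,0],1]]' 
```

```text
t: 12.05
position: [0.5001, -0.1383, -0.0179]
ee_rot: [[0.103, 0.995, -0.0], [0.995, -0.103, 0.0], [0.0, -0.0, -1.0]]
force: [0.2, 0.1, -1.4]
finger_gap: 0.0002
t: 12.25
position: [0.5001, -0.1383, -0.0189]
ee_rot: [[0.103, 0.995, -0.0], [0.995, -0.103, 0.0], [0.0, -0.0, -1.0]]
force: [-0.6, -0.4, -1.1]
finger_gap: 0.0009
t: 12.45
position: [0.5001, -0.1383, -0.0199]
ee_rot: [[0.103, 0.995, -0.0], [0.995, -0.103, 0.0], [0.0, -0.0, -1.0]]
force: [1.1, -0.3, 0.0]
finger_gap: 0.0004
t: 12.65
position: [0.5001, -0.1383, -0.0209]
ee_rot: [[0.103, 0.995, -0.0], [0.995, -0.103, 0.0], [0.0, -0.0, -1.0]]
force: [0.3, -1.0, 0.5]
finger_gap: 0.0004
```

```bash
python3 -m creep '[[[0,0,1],[0,0,0],1],[[0,0,0],[0,0,0],1]]' 
python3 -m creep '[[[0,0,1],[0,0,0],1],[[0,0,0],[0,0,0],1]]' 
python3 -m creep '[[[0,0,1],[0,0,0],1],[[0,0,0],[0,0,0],1]]' 
python3 -m creep '[[[0,0,1],[0,0,0],1],[[0,0,0],[0,0,0],1]]' 
python3 -c "
from h import *
save('scene','s9');crop('s9',290,180,420,300,6,'s9a');save('wrist','w9')"
```

```text
t: 12.85
position: [0.5001, -0.1383, -0.0219]
ee_rot: [[0.103, 0.995, -0.0], [0.995, -0.103, 0.0], [0.0, -0.0, -1.0]]
force: [0.6, 1.2, 0.1]
finger_gap: 0.0003
t: 13.05
position: [0.5002, -0.1383, -0.0222]
ee_rot: [[0.103, 0.995, 0.0], [0.995, -0.103, 0.001], [0.001, -0.0, -1.0]]
force: [-1.4, 1.0, 6.5]
finger_gap: 0.0004
t: 13.25
position: [0.5003, -0.1383, -0.0222]
ee_rot: [[0.103, 0.995, 0.0], [0.995, -0.103, 0.001], [0.001, -0.0, -1.0]]
force: [-4.8, 0.7, 16.7]
finger_gap: 0.0004
t: 13.45
position: [0.5003, -0.1383, -0.0223]
ee_rot: [[0.104, 0.995, 0.0], [0.995, -0.104, 0.002], [0.002, -0.0, -1.0]]
force: [-6.2, 2.1, 25.9]
finger_gap: 0.0006
```

View pics/s9a.png

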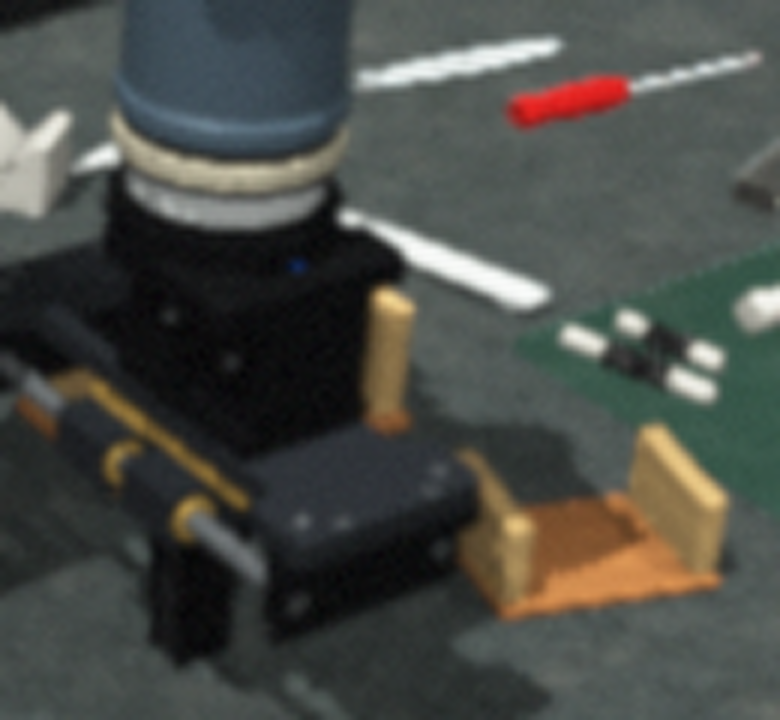

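View pics/w9.png

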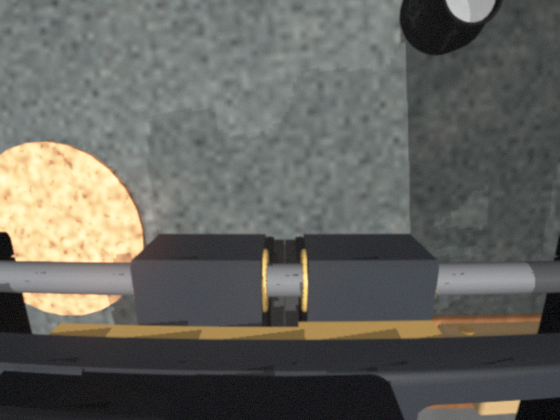

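```bash
python3 -c "
from h import *
s=status.state();print(s['force'],s['torque'],s['position'])"
python3 -m creep '[[[0,0,-4],[0,0,0],1],[[0,0,-20],[0,0,0],1],[[0,0,0],[0,0,0],1]]'
python3 -c "
from h import *
s=status.state();print(s['force'],s['torque'],s['position'])"
```

```text
[-5.88872199  2.44898756 23.95916157] [0.46550664 1.54048957 0.01215765] [ 0.50027718 -0.13833279 -0.02227973]
t: 13.85
position: [0.5018, -0.1389, 0.0009]
ee_rot: [[0.103, 0.995, 0.004], [0.995, -0.103, -0.001], [-0.0, 0.004, -1.0]]
force: [0.1, -1.1, -0.4]
finger_gap: 0.0004
[ 0.13223524 -1.10091768 -0.42311399] [ 0.00012924 -0.0408167   0.01888132] [ 0.5018448  -0.1388519   0.00088488]
```

Contact came at reported z = -0.0222, and the moment fits a fingertip contact. So the real tips sit 22 mm above the reported TCP, and I'll use that from here.

```bash
sed -i 's/^def go(x,y,z,yaw):/def go(x,y,z,yaw):\n    z=z-.022  # z is true tip height/' h.py
python3 -m creep '[[[0,0,-40],[0,0,0],-1],[[0,0,-40],[0,0,0],-1],[[0,0,-20],[0,0,0],-1],[[37,31,0],[0,0,0],-1],[[37,31,0],[0,0,0],-1],[[36,30,0],[0,0,0],-1],[[0,0,0],[0,0,0],-1],[[0,0,0],[0,0,0],-1],[[0,0,0],[0,0,0],-1],[[0,0,0],[0,0,0],-1]]' 25
python3 -c "
from h import *
go(.6045,-.034,.0615,84)"
```

```text
t: 14.85
position: [0.602, -0.0401, 0.0989]
ee_rot: [[0.106, 0.994, -0.001], [0.994, -0.106, -0.0], [-0.001, -0.001, -1.0]]
force: [-0.7, -0.3, 0.7]
finger_gap: 0.0725
t 14.85 p [601.97 -40.13  98.95] yaw 83.93148590685995 gap 72.53378943097793 F [-0.65 -0.27  0.7 ]
turn deg [-0.05  0.03 -0.07]  shift now mm [ 6.4   1.92 59.44]  shift after turn mm [ 6.36  1.87 59.45]
```

```bash
python3 -m creep '[[[6,2,10],[0,0,0],-1],[[0,0,25],[0,0,0],-1],[[0,0,15],[0,0,0],-1],[[0,0,0],[0,0,0],-1]]' 25
python3 -c "
from h import *
go(.6045,-.034,.0615,84)"
```

```text
t: 15.25
position: [0.6033, -0.0327, 0.0465]
ee_rot: [[0.104, 0.995, -0.006], [0.995, -0.104, -0.0], [-0.001, -0.006, -1.0]]
force: [0.1, -0.5, 0.2]
finger_gap: 0.0869
t 15.25 p [603.27 -32.66  46.47] yaw 84.05627055195289 gap 86.94540255544125 F [ 0.11 -0.49  0.18]
turn deg [-0.32  0.04  0.06]  shift now mm [-1.2   1.4   6.97]  shift after turn mm [-1.2   1.36  6.97]
```

```bash
python3 -m creep '[[[-0.7,0.5,6],[0,0,0],-1],[[0,0,1],[0,0,0],1],[[0,0,0],[0,0,0],1],[[0,0,0],[0,0,0],1],[[0,0,0],[0,0,0],1],[[0,0,0],[0,0,0],1],[[0,0,0],[0,0,0],1],[[0,0,0],[0,0,0],1],[[0,0,0],[0,0,0],1]]' 25
python3 -m creep '[[[0,0,0],[0,0,0],1],[[0,0,0],[0,0,0],1]]' 25
python3 -c "
from h import *
go(.6045,-.034,.0615,84)"
```

```text
t: 16.15
position: [0.6062, -0.0335, 0.0424]
ee_rot: [[0.103, 0.995, 0.0], [0.995, -0.103, 0.0], [0.0, 0.0, -1.0]]
force: [-0.9, 1.0, 2.2]
finger_gap: 0.0475
t: 16.35
position: [0.6062, -0.0335, 0.0425]
ee_rot: [[0.103, 0.995, 0.0], [0.995, -0.103, 0.0], [0.0, 0.0, -1.0]]
force: [-0.8, -0.1, 3.5]
finger_gap: 0.0476
t 16.35 p [606.23 -33.48  42.46] yaw 84.07625097171866 gap 47.55023063932121 F [-0.82 -0.13  3.48]
turn deg [ 0.02 -0.01  0.08]  shift now mm [-0.7  -1.67  2.96]  shift after turn mm [-0.7  -1.67  2.96]
```

```bash
python3 -m creep '[[[0,0,-5],[0,0,0],1],[[0,0,-20],[0,0,0],1],[[0,0,-35],[0,0,0],1],[[0,0,0],[0,0,0],1],[[0,0,0],[0,0,0],1]]' 25
python3 -c "
from h import *
go(.4752,-.249,.03,84)
save('wrist','w10');save('scene','s10')
crop('s10',250,100,400,270,4,'s10a')"
```

```text
t: 16.85
position: [0.6063, -0.0333, 0.1028]
ee_rot: [[0.103, 0.995, 0.001], [0.995, -0.103, 0.0], [0.001, 0.001, -1.0]]
force: [-0.3, 0.5, -1.4]
finger_gap: 0.0477
t 16.85 p [606.34 -33.26 102.76] yaw 84.08651208625069 gap 47.72702030220991 F [-0.35  0.51 -1.37]
turn deg [ 0.07 -0.03  0.09]  shift now mm [-228.15 -108.33   94.52]  shift after turn mm [-228.26 -107.87   94.76]
```

View pics/s10a.png

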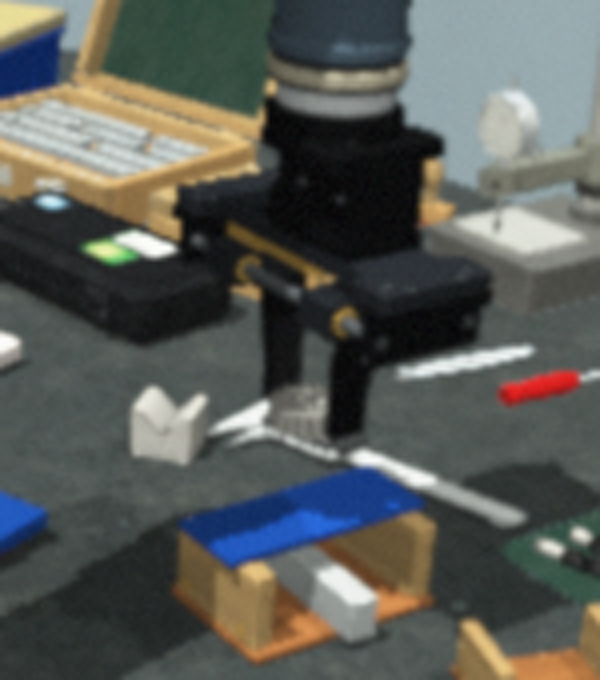

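View pics/w10.png

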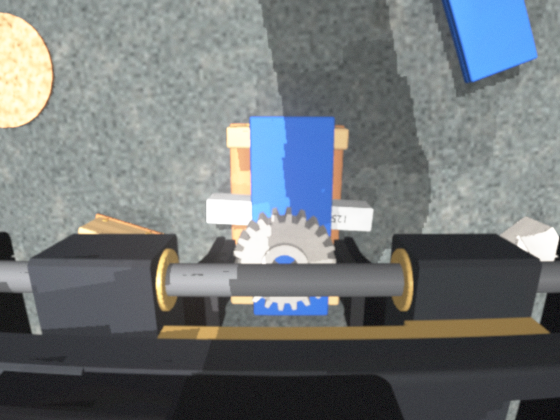

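```bash
python3 -c "
from h import *
d=load('w10');print(at(d,(286,258.5),.1343), at(d,(285.5,258.5),.138))"
python3 -m creep '[[[-38,-18,0],[0,0,0],1],[[-38,-18,0],[0,0,0],1],[[-38,-18,0],[0,0,0],1],[[-38,-18,0],[0,0,0],1],[[-38,-18,0],[0,0,0],1],[[-38,-18,0],[0,0,0],1],[[0,0,40],[0,0,0],1],[[0,0,30],[0,0,0],1],[[0,0,0],[0,0,0],1],[[0,0,0],[0,0,0],1]]' 25
python3 -c "
from h import *
go(.4752,-.249,.008,84)
d=save('wrist','w11');save('scene','s11')"
```

```text
[ 0.60266153 -0.03255099  0.1343    ] [ 0.60109591 -0.03264174  0.138     ]
t: 17.95
position: [0.4745, -0.2488, 0.0316]
ee_rot: [[0.103, 0.995, -0.002], [0.995, -0.103, 0.001], [0.0, -0.002, -1.0]]
force: [0.9, -0.6, -0.5]
finger_gap: 0.0478
t 17.95 p [ 474.54 -248.76   31.57] yaw 84.08677081343377 gap 47.83615367450326 F [ 0.93 -0.58 -0.51]
turn deg [-0.13 -0.03  0.09]  shift now mm [-0.19  0.79 45.57]  shift after turn mm [-0.17  0.68 45.57]
```

View pics/w11.png

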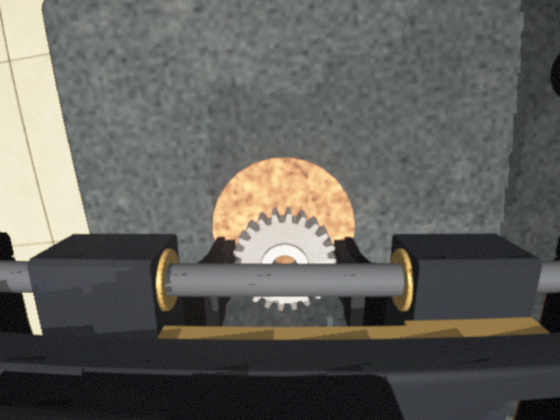

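View pics/s11.png

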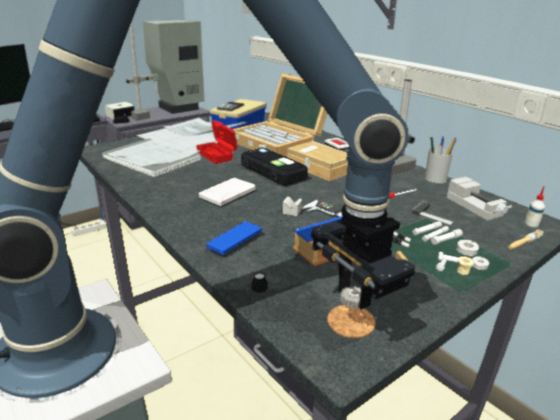

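```bash
python3 -m creep '[[[0,3,20],[0,0,0],1],[[0,0,18],[0,0,0],1],[[0,0,4],[0,0,0],1],[[0,0,0],[0,0,0],1],[[0,0,0],[0,0,0],1]]' 25
python3 -m creep '[[[0,0,1],[0,0,0],1],[[0,0,1],[0,0,0],1],[[0,0,0],[0,0,0],1]]' 25
python3 -c "
from h import *
go(.4775,-.249,.008,84)"
```

```text
t: 18.55
position: [0.4791, -0.2498, -0.0086]
ee_rot: [[0.103, 0.995, 0.002], [0.995, -0.103, -0.001], [-0.001, 0.002, -1.0]]
force: [0.2, 0.1, -1.2]
finger_gap: 0.0475
t: 18.85
position: [0.4783, -0.2494, -0.0115]
ee_rot: [[0.103, 0.995, 0.001], [0.995, -0.103, -0.0], [0.0, 0.001, -1.0]]
force: [-0.4, 0.1, -1.1]
finger_gap: 0.0479
t 18.85 p [ 478.32 -249.39  -11.49] yaw 84.08100259457743 gap 47.8623015574003 F [-0.44  0.13 -1.12]
turn deg [ 0.03 -0.    0.08]  shift now mm [ 0.3  -0.86  2.51]  shift after turn mm [ 0.3  -0.86  2.51]
```

```bash
python3 -m creep '[[[0,-0.5,1],[0,0,0],1],[[0,0,1],[0,0,0],1],[[0,0,0],[0,0,0],1]]' 25
python3 -m creep '[[[0,0,1],[0,0,0],1],[[0,0,0],[0,0,0],1]]' 25
python3 -m creep '[[[0,0,1],[0,0,0],1],[[0,0,0],[0,0,0],1]]' 25
```

```text
t: 19.15
position: [0.4775, -0.2492, -0.014]
ee_rot: [[0.103, 0.995, -0.0], [0.995, -0.103, 0.0], [0.0, -0.0, -1.0]]
force: [-0.3, 0.3, -0.7]
finger_gap: 0.0477
t: 19.35
position: [0.4776, -0.2494, -0.0146]
ee_rot: [[0.103, 0.995, -0.0], [0.995, -0.103, 0.0], [0.0, -0.0, -1.0]]
force: [-1.1, 1.0, 3.1]
finger_gap: 0.0476
t: 19.55
position: [0.4777, -0.2494, -0.0147]
ee_rot: [[0.103, 0.995, 0.0], [0.995, -0.103, 0.001], [0.001, 0.0, -1.0]]
force: [-2.7, 2.0, 10.6]
finger_gap: 0.0477
```

```bash
python3 -m creep '[[[0,0,-1],[0,0,0],1],[[0,0,0],[0,0,0],-1],[[0,0,0],[0,0,0],-1],[[0,0,0],[0,0,0],-1],[[0,0,0],[0,0,0],-1],[[0,0,0],[0,0,0],-1],[[0,0,-10],[0,0,0],-1],[[0,0,-30],[0,0,0],-1],[[0,0,-40],[0,0,0],-1],[[0,0,-40],[0,0,0],-1],[[0,0,0],[0,0,0],-1],[[0,0,0],[0,0,0],-1]]' 25
python3 -c "
from h import *
go(.6085,-.029,.08,84)
d=save('wrist','w12');crop('w12',180,120,400,260,3.6,'w12a')"
```

```text
t: 20.75
position: [0.4782, -0.2494, 0.1066]
ee_rot: [[0.103, 0.995, 0.003], [0.995, -0.103, -0.0], [-0.0, 0.003, -1.0]]
force: [0.6, -0.0, -0.1]
finger_gap: 0.087
t 20.75 p [ 478.2  -249.44  106.56] yaw 84.08372101430663 gap 86.95691890430722 F [ 0.6  -0.04 -0.07]
turn deg [0.15 0.01 0.08]  shift now mm [232.71 106.76  48.81]  shift after turn mm [232.86 106.55  48.56]
```

View pics/w12a.png

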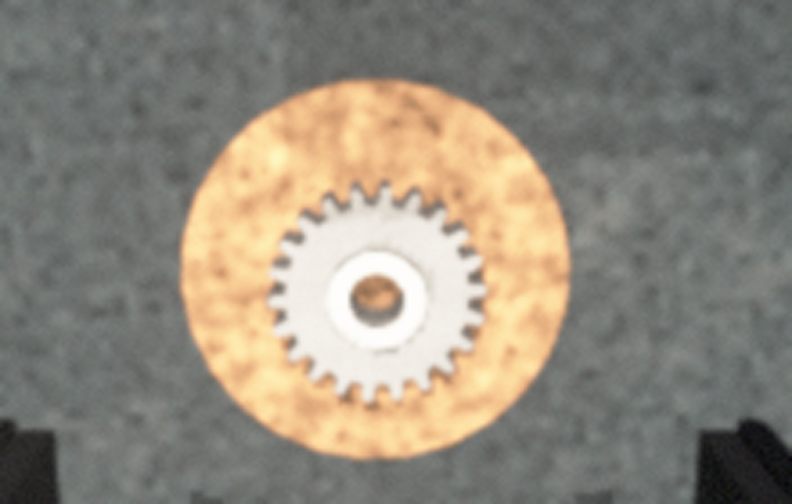

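```bash
python3 -c "
from h import *
d=load('w12');f=lambda u,v,z:at(d,(180+(u+.5)/3.6-.5,120+(v+.5)/3.6-.5),z)
print(f(375.5,269,.003),f(377.5,292.5,.017))
for u,v,z in [(181,269,.003),(570,269,.003),(375,78,.003),(375,460,.003),(269,292,.017),(486,292,.017),(377,180,.017),(377,405,.017)]: print(f(u,v,z))
go(.6087,-.0289,.08,84)"
```

```text
[ 0.47380263 -0.24960782  0.003     ] [ 0.47606218 -0.24939666  0.017     ]
[ 0.46913341 -0.29442718  0.003     ]
[ 0.47843545 -0.20477793  0.003     ]
[ 0.43035005 -0.24521014  0.003     ]
[ 0.52058869 -0.25458552  0.003     ]
[ 0.47346977 -0.2732524   0.017     ]
[ 0.47842346 -0.22551355  0.017     ]
[ 0.4511519  -0.24692936  0.017     ]
[ 0.50208875 -0.25220161  0.017     ]
t 20.8 p [ 477.31 -248.98  105.27] yaw 84.08673744165296 gap 86.74312336357681 F [-0.17 -0.4  -1.18]
turn deg [-0.   -0.02  0.09]  shift now mm [232.42 108.02  47.37]  shift after turn mm [232.6  107.67  47.27]
```

```bash
python3 -m creep '[[[38.8,18,0],[0,0,0],-1],[[38.8,18,0],[0,0,0],-1],[[38.8,18,0],[0,0,0],-1],[[38.8,18,0],[0,0,0],-1],[[38.8,18,0],[0,0,0],-1],[[38.8,18,0],[0,0,0],-1],[[0,0,20],[0,0,0],-1],[[0,0,20],[0,0,0],-1],[[0,0,0],[0,0,0],-1],[[0,0,0],[0,0,0],-1]]' 25
python3 -c "
from h import *
go(.6087,-.0289,.0545,84)
d=save('wrist','w13');crop('w13',180,90,400,260,3.6,'w13a')"
```

```text
t: 21.8
position: [0.608, -0.0293, 0.064]
ee_rot: [[0.104, 0.995, -0.003], [0.995, -0.104, -0.0], [-0.001, -0.003, -1.0]]
force: [-0.6, 0.3, 0.6]
finger_gap: 0.0874
t 21.8 p [608.01 -29.26  64.02] yaw 84.04564263267261 gap 87.39567129171662 F [-0.63  0.27  0.63]
turn deg [-0.17  0.04  0.05]  shift now mm [ 0.45  0.74 31.52]  shift after turn mm [ 0.43  0.65 31.52]
```

View pics/w13a.png

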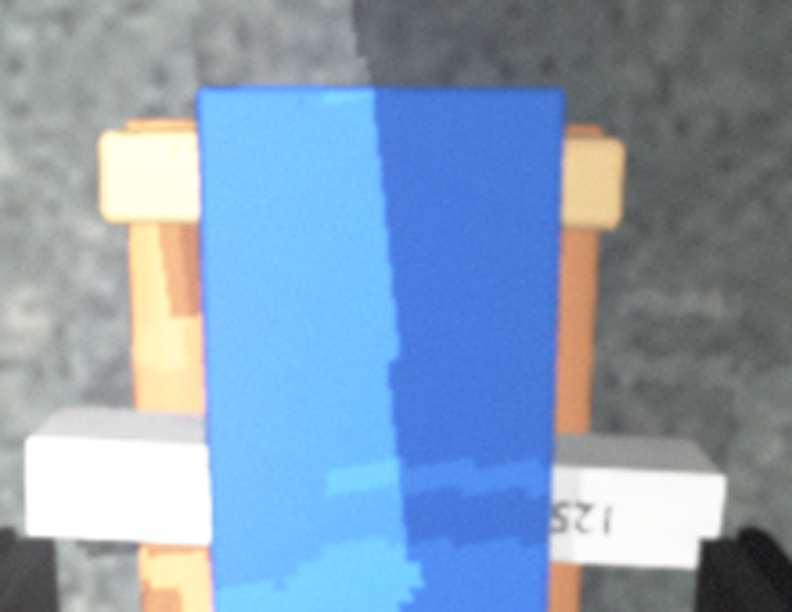

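```bash
python3 -m creep '[[[0,0.3,20],[0,0,0],-1],[[0,0,9],[0,0,0],-1],[[0,0,0],[0,0,0],-1],[[0,0,0],[0,0,0],-1],[[0,0,0],[0,0,0],-1]]' 25
python3 -c "
from h import *
go(.6087,-.0289,.0545,84)"
```

```text
t: 22.35
position: [0.61, -0.0291, 0.0371]
ee_rot: [[0.103, 0.995, 0.001], [0.995, -0.103, 0.0], [0.0, 0.001, -1.0]]
force: [-0.1, 0.1, -0.3]
finger_gap: 0.0867
t 22.35 p [609.99 -29.09  37.1 ] yaw 84.0640094927749 gap 86.69706448553013 F [-0.14  0.14 -0.3 ]
turn deg [ 0.08 -0.02  0.06]  shift now mm [ 0.05 -1.31  4.6 ]  shift after turn mm [ 0.05 -1.31  4.6 ]
```

```bash
python3 -m creep '[[[0,-0.7,4.6],[0,0,0],-1],[[0,0,0],[0,0,0],1],[[0,0,0],[0,0,0],1],[[0,0,0],[0,0,0],1],[[0,0,0],[0,0,0],1],[[0,0,0],[0,0,0],1],[[0,0,0],[0,0,0],1],[[0,0,0],[0,0,0],1],[[0,0,0],[0,0,0],1]]' 25
python3 -c "
from h import *
go(.6087,-.0289,.0545,84)"
```

```text
t: 23.25
position: [0.6087, -0.0289, 0.0317]
ee_rot: [[0.103, 0.995, 0.0], [0.995, -0.103, 0.0], [0.0, 0.0, -1.0]]
force: [0.4, -0.7, 0.4]
finger_gap: 0.0532
t 23.25 p [608.73 -28.85  31.67] yaw 84.07854927119534 gap 53.1874228189748 F [ 0.36 -0.7   0.44]
turn deg [ 0.01 -0.01  0.08]  shift now mm [-0.05 -0.03 -0.83]  shift after turn mm [-0.05 -0.03 -0.83]
```

```bash
python3 -m creep '[[[0,0,0],[0,0,0],1],[[0,0,0],[0,0,0],1],[[0,0,-4],[0,0,0],1],[[0,0,-15],[0,0,0],1],[[0,0,-30],[0,0,0],1],[[0,0,0],[0,0,0],1],[[0,0,0],[0,0,0],1]]' 30
python3 -c "
from h import *
go(.4537,.1208,.07,105)
d=save('wrist','w14');d=save('scene','s14');crop('s14',200,120,400,270,4,'s14a')"
```

```text
t: 23.95
position: [0.6092, -0.0289, 0.0818]
ee_rot: [[0.103, 0.995, 0.002], [0.995, -0.103, 0.0], [0.001, 0.002, -1.0]]
force: [-0.8, -0.1, -1.8]
finger_gap: 0.0535
t 23.95 p [609.16 -28.85  81.79] yaw 84.0778917649201 gap 53.49664734509916 F [-0.79 -0.1  -1.84]
turn deg [  0.11  -0.01 -20.92]  shift now mm [ 132.79 -170.13   33.54]  shift after turn mm [ 184.79 -111.43   33.79]
```

View pics/w14.png

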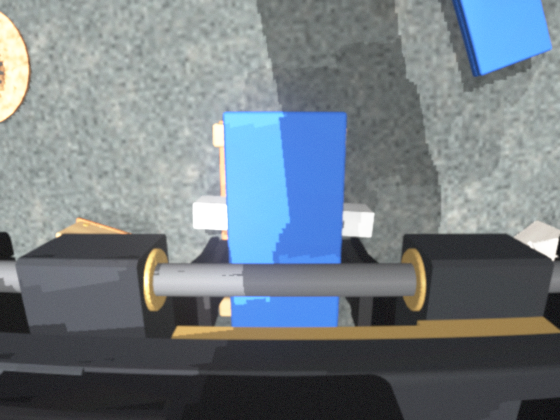

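View pics/s14a.png

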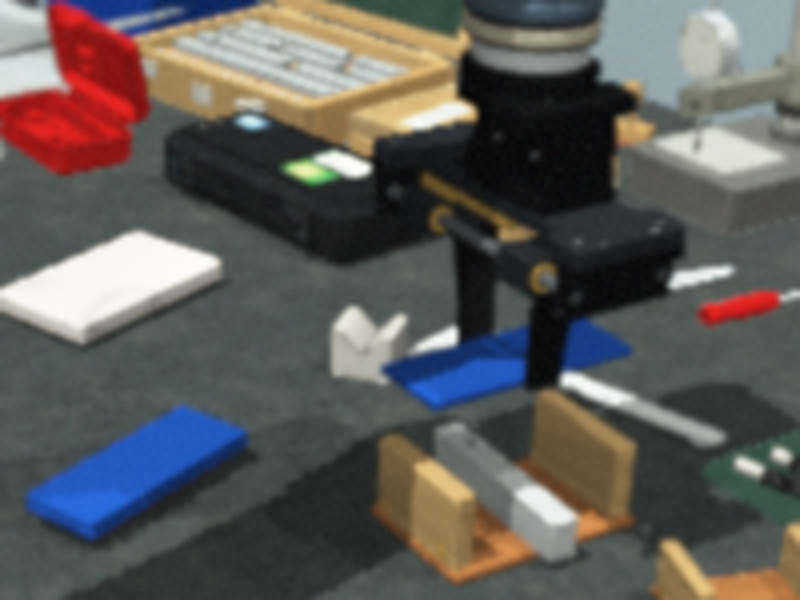

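```bash
python3 -m creep '[[[0,0,0],[0,0,-7],1],[[0,0,0],[0,0,-7],1],[[0,0,0],[0,0,-6.9],1],[[30.8,-18.6,0],[0,0,0],1],[[30.8,-18.6,0],[0,0,0],1],[[30.8,-18.6,0],[0,0,0],1],[[0,0,0],[0,0,0],1],[[0,0,0],[0,0,0],1]]' 30
python3 -c "
from h import *
np.set_printoptions(precision=4,suppress=True)
d=load('scene0')
print('pile',rectfit(d,[(302,305),(402,347),(165,490),(72,445)],(195,170),6,.14,.054,.022))
print('stone',rectfit(d,[(237,43),(364,92),(155,190),(25,143)],(195,170),6,.15,.09,.02))
go(.4537,.1208,.07,105)
d=save('wrist','w15');d=save('top','t15');crop('t15',220,200,300,290,7,'t15a')"
```

```text
t: 24.85
position: [0.53, 0.0465, 0.08]
ee_rot: [[-0.26, 0.966, -0.001], [0.966, 0.26, -0.0], [0.0, -0.001, -1.0]]
force: [0.4, -0.0, -1.8]
finger_gap: 0.0534
pile (array([0.4509, 0.1161]), np.float64(15.779903235050227), np.float64(0.8179815254293601), [np.float64(56.026033166665734), np.float64(141.45802879681028), np.float64(50.318462165210384), np.float64(142.1764686471403)])
stone (array([0.5818, 0.3607]), np.float64(14.686179723201974), np.float64(0.6936103202100696), [np.float64(92.13084539898033), np.float64(147.86746609807153), np.float64(84.27920140660966), np.float64(156.53455702520978)])
t 24.85 p [529.99  46.49  79.98] yaw 105.07956524277226 gap 53.37855299548367 F [ 0.41 -0.03 -1.84]
turn deg [-0.08 -0.01  0.08]  shift now mm [ 91.59 -54.29  32.07]  shift after turn mm [ 91.52 -54.46  31.98]
```

View pics/w15.png

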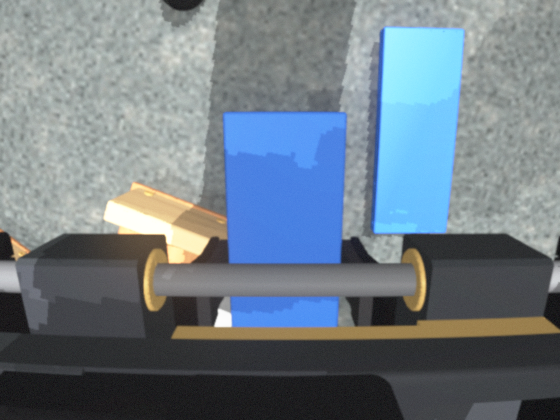

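View pics/t15.png

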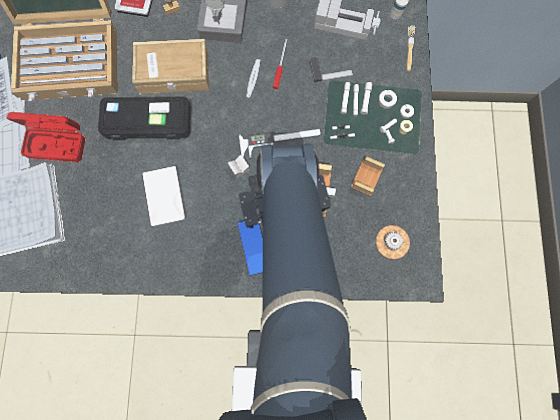

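```bash
python3 -c "
from h import *
crop('w15',360,15,480,250,3,'w15a')
crop('w15',215,100,360,250,4,'w15b')"
```

```text
(no output)
```

View pics/w15a.png

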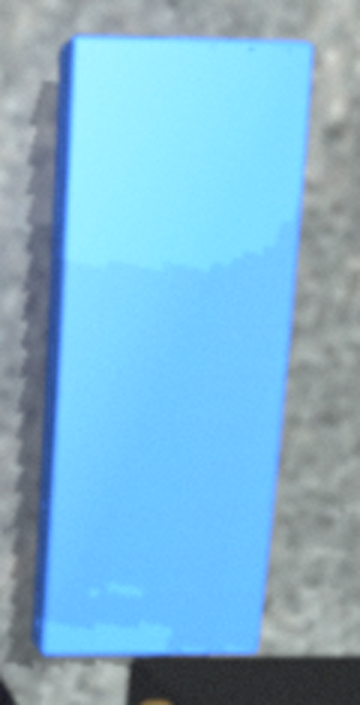

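View pics/w15b.png

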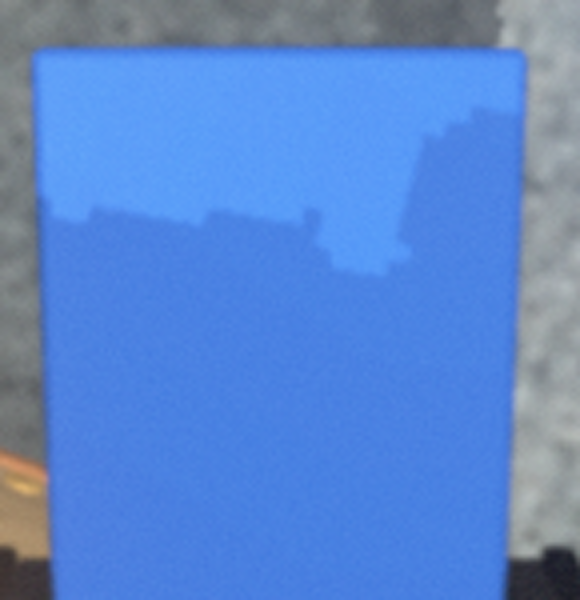

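```bash
python3 -c "
from h import *
np.set_printoptions(precision=4,suppress=True)
d=load('w15')
print('pile',rectfit(d,[(74,37),(314,43),(258,655),(46,655)],(360,15),3,.14,.054,.022))
a=at(d,(215+34.5/4-.5,100+48.5/4-.5),.1083);b=at(d,(215+525.5/4-.5,100+50.5/4-.5),.1083)
print(a,b,np.linalg.norm(a-b),np.degrees(np.arctan2(*(b-a)[[1,0]])),'edge mid',(a+b)/2)
n=(b-a)/np.linalg.norm(b-a); print('centre',(a+b)/2+.07*np.array([n[1],-n[0],0]))
"
```

```text
pile (array([0.4527, 0.1202]), np.float64(15.58960058892194), np.float64(1.251840152481975), [np.float64(53.12653112888773), np.float64(139.38920765011875), np.float64(52.61557218889479), np.float64(138.68010871814414)])
[0.4694 0.0026 0.1083] [0.4559 0.0536 0.1083] 0.05276409092181064 104.85966694906475 edge mid [0.4627 0.0281 0.1083]
centre [0.5303 0.0461 0.1083]
```

```bash
python3 -m creep '[[[30.7,-18.3,0],[0,0,0],1],[[30.7,-18.3,0],[0,0,0],1],[[30.3,-18.2,0],[0,0,0],1],[[0,0,35],[0,0,0],1],[[0,0,25],[0,0,0],1],[[0,0,0],[0,0,0],1],[[0,0,0],[0,0,0],1],[[0,0,0],[0,0,0],1]]' 30
python3 -c "
from h import *
go(.4530,.1206,.022,105.1)
d=save('wrist','w16');crop('w16',180,90,400,260,3.6,'w16a')
d=save('scene','s16');crop('s16',190,180,310,280,6,'s16a')"
```

```text
t: 25.75
position: [0.4559, 0.1201, 0.0217]
ee_rot: [[-0.257, 0.966, 0.002], [0.966, 0.257, 0.001], [0.0, 0.002, -1.0]]
force: [-0.3, -1.6, -2.0]
finger_gap: 0.0535
t 25.75 p [455.86 120.1   21.66] yaw 104.8936443230125 gap 53.53321526952443 F [-0.29 -1.56 -2.03]
turn deg [ 0.13 -0.   -0.21]  shift now mm [ 1.22 -2.69 21.65]  shift after turn mm [ 1.23 -2.63 21.66]
```

View pics/w16a.png

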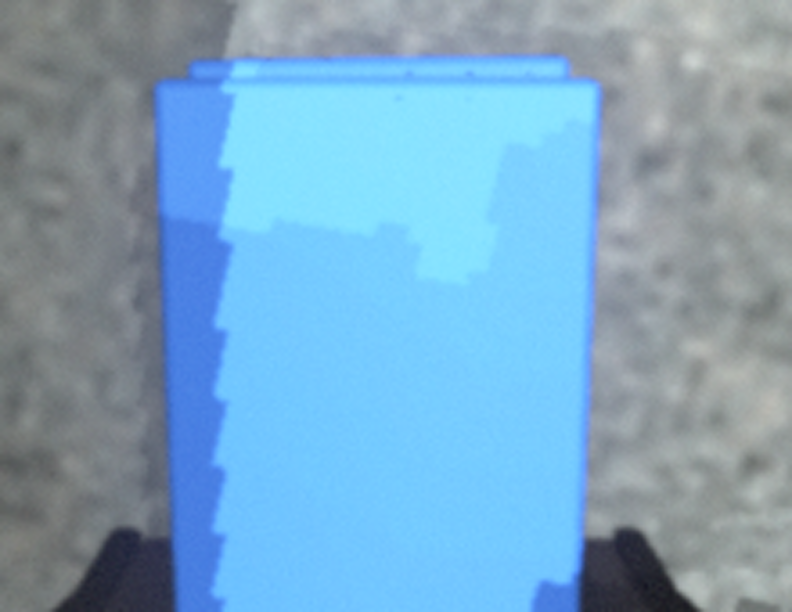

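View pics/s16a.png

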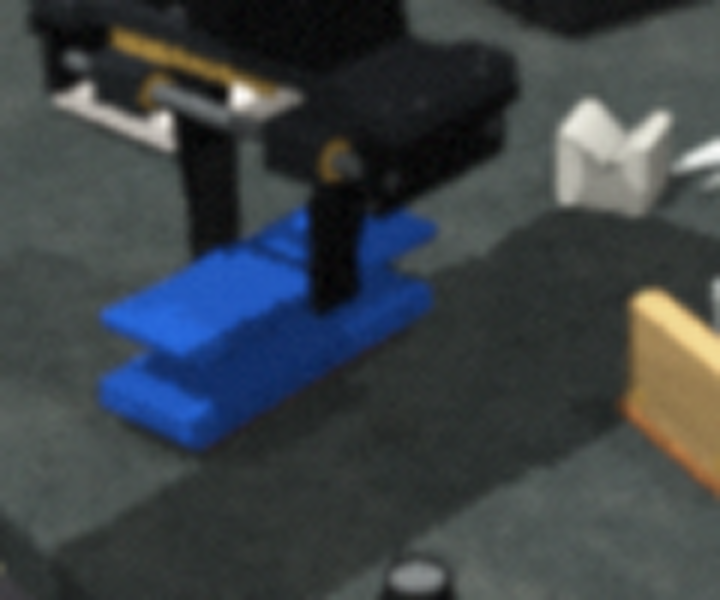

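```bash
python3 -m creep '[[[0,0,8],[0,0,-0.3],1],[[0,0,0],[0,0,0],1],[[0,0,0],[0,0,0],1],[[0,0,0],[0,0,0],1],[[0,0,0],[0,0,0],1]]' 30
python3 -c "
from h import *
np.set_printoptions(precision=4,suppress=True)
go(.4530,.1206,.022,105.4)
d=save('wrist','w17');crop('w17',180,90,400,260,3.6,'w17a')
d=load('w16');f=lambda u,v,z:at(d,(180+(u+.5)/3.6-.5,90+(v+.5)/3.6-.5),z)
print((f(191,62,.022)+f(570,58,.022))/2,(f(157,82,.0497)+f(601,82,.0497))/2)"
```

```text
t: 26.35
position: [0.4544, 0.1205, 0.0127]
ee_rot: [[-0.264, 0.965, 0.0], [0.965, 0.264, 0.0], [0.0, 0.0, -1.0]]
force: [-0.3, -0.2, -2.3]
finger_gap: 0.0536
t 26.35 p [454.35 120.46  12.74] yaw 105.28445865719684 gap 53.58880675280781 F [-0.27 -0.19 -2.29]
turn deg [ 0.01 -0.   -0.12]  shift now mm [ 0.49 -1.27 12.74]  shift after turn mm [ 0.5  -1.26 12.74]
[0.39 0.1  0.02] [0.39 0.1  0.05]
```

View pics/w17a.png

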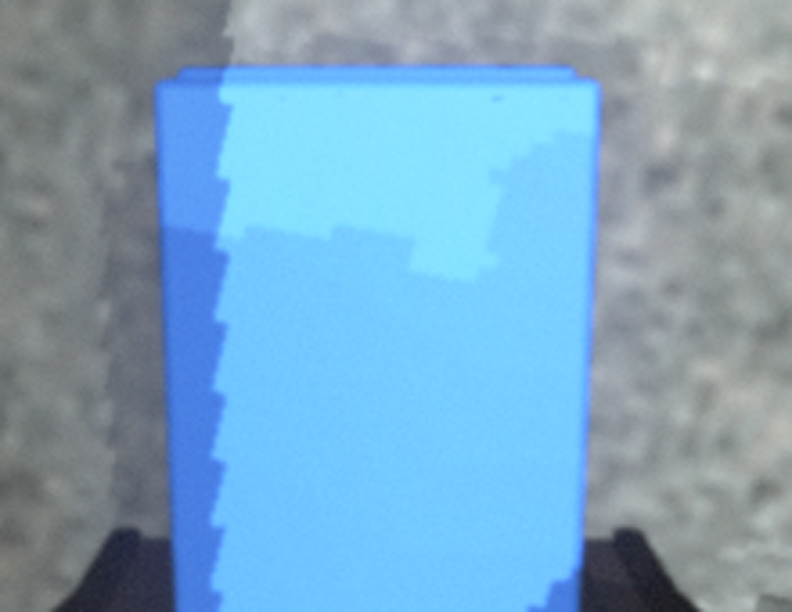

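```bash
python3 -c "
from h import *
d=load('w17');f=lambda u,v,z:at(d,(180+(u+.5)/3.6-.5,90+(v+.5)/3.6-.5),z)*1000
for q in [f(179,69,22),]: pass
f=lambda u,v,z:np.round(at(d,(180+(u+.5)/3.6-.5,90+(v+.5)/3.6-.5),z)*1000,1)
print(f(179,69,.022),f(577,69,.022),f(157,83,.041),f(600,83,.041))"
```

```text
[392.4  75.8  22. ] [378.3 127.1  22. ] [394.3  76.5  41. ] [380.3 127.5  41. ]
```

```bash
python3 -m creep '[[[0,-1.5,6],[0,0,0],1],[[0,0,3.5],[0,0,0],1],[[0,0,0],[0,0,0],1],[[0,0,0],[0,0,0],1],[[0,0,1],[0,0,0],1],[[0,0,0],[0,0,0],1]]' 30
python3 -m creep '[[[0,0,1],[0,0,0],1],[[0,0,0],[0,0,0],1]]' 30
python3 -m creep '[[[0,0,0.7],[0,0,0],1],[[0,0,0],[0,0,0],1]]' 30
```

```text
t: 27.0
position: [0.4528, 0.12, 0.0021]
ee_rot: [[-0.264, 0.965, -0.0], [0.965, 0.264, 0.0], [0.0, 0.0, -1.0]]
force: [-0.3, 0.1, -2.8]
finger_gap: 0.0531
t: 27.2
position: [0.4528, 0.12, 0.0011]
ee_rot: [[-0.264, 0.965, -0.0], [0.965, 0.264, 0.0], [0.0, -0.0, -1.0]]
force: [-0.1, -0.9, -1.4]
finger_gap: 0.0531
t: 27.4
position: [0.4528, 0.12, 0.0004]
ee_rot: [[-0.264, 0.965, -0.0], [0.965, 0.264, 0.0], [0.0, -0.0, -1.0]]
force: [-0.1, -1.1, -1.9]
finger_gap: 0.0536
```

```bash
python3 -m creep '[[[0,0,0.7],[0,0,0],1],[[0,0,0],[0,0,0],1]]' 30
python3 -m creep '[[[0,0,0.7],[0,0,0],1],[[0,0,0],[0,0,0],1]]' 30
python3 -c "
from h import *
np.set_printoptions(precision=4,suppress=True)
go(.4530,.1206,.022,105.4)
d=save('wrist','w18');crop('w18',180,90,400,260,3.6,'w18a')"
```

```text
t: 27.6
position: [0.4529, 0.12, -0.0002]
ee_rot: [[-0.263, 0.965, 0.0], [0.965, 0.263, 0.0], [0.0, 0.0, -1.0]]
force: [-0.0, -0.8, -0.5]
finger_gap: 0.0539
t: 27.8
position: [0.4529, 0.12, -0.0004]
ee_rot: [[-0.263, 0.965, 0.0], [0.965, 0.263, 0.0], [0.0, 0.0, -1.0]]
force: [-1.8, -0.2, 5.8]
finger_gap: 0.0534
t 27.8 p [452.93 120.02  -0.41] yaw 105.27297569084867 gap 53.39081104206778 F [-1.82 -0.17  5.75]
turn deg [ 0.   -0.02 -0.13]  shift now mm [ 0.54  0.22 -0.41]  shift after turn mm [ 0.54  0.22 -0.41]
```

View pics/w18a.png

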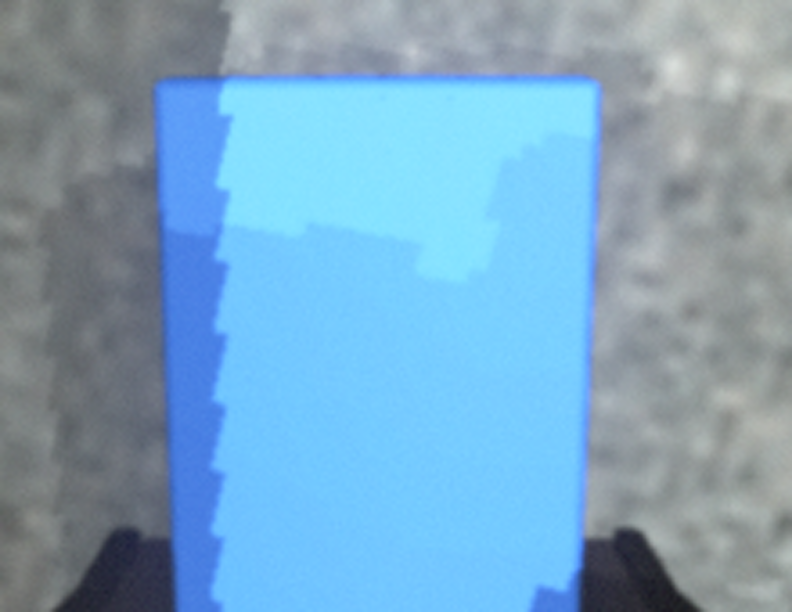

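```bash
python3 -m creep '[[[0,0,-0.6],[0,0,0],1],[[0,0,0],[0,0,0],-1],[[0,0,0],[0,0,0],-1],[[0,0,0],[0,0,0],-1],[[0,0,0],[0,0,0],-1],[[0,0,-10],[0,0,0],-1],[[0,0,-40],[0,0,0],-1],[[0,0,-40],[0,0,0],-1],[[0,0,-40],[0,0,0],-1],[[0,0,-30],[0,0,0],-1],[[0,0,0],[0,0,0],-1],[[0,0,0],[0,0,0],-1]]' 30
python3 -c "
from h import *
d=save('wrist','w19');crop('w19',200,90,360,260,3.5,'w19a')
d=save('scene','s19');crop('s19',190,210,280,270,8,'s19a')
go(.6109,-.030,.1,-9)"
```

```text
t: 29.05
position: [0.4529, 0.1201, 0.1605]
ee_rot: [[-0.264, 0.965, 0.002], [0.965, 0.264, 0.001], [0.001, 0.002, -1.0]]
force: [-0.1, -1.0, 0.3]
finger_gap: 0.0871
t 29.15 p [451.85 119.68 158.85] yaw 105.2781617297081 gap 86.80235785194229 F [-0.23 -0.72 -0.31]
turn deg [ -0.07   0.11 114.28]  shift now mm [-186.3   114.14   80.64]  shift after turn mm [180.5  122.96  80.85]
```

View pics/w19a.png

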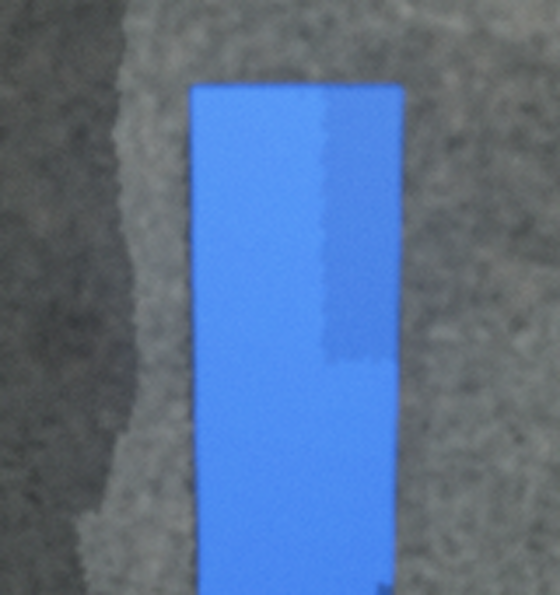

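View pics/s19a.png

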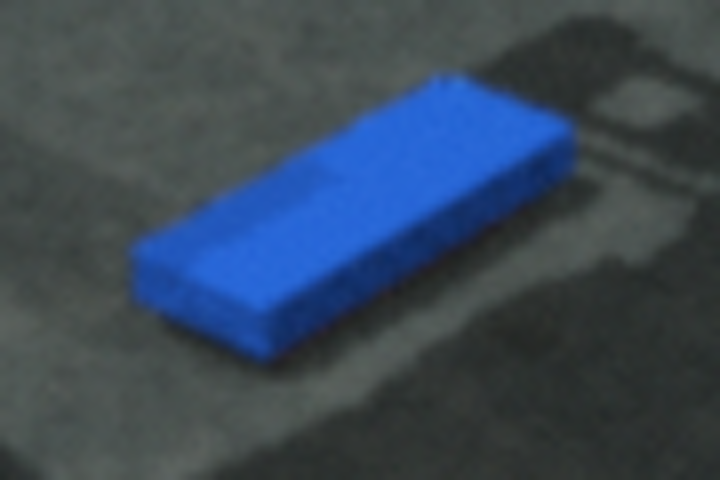

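```bash
python3 -m creep '[[[0,0,0],[0,0,8.4],-0.03],[[0,0,0],[0,0,8.4],-0.03],[[0,0,0],[0,0,8.4],-0.03],[[0,0,0],[0,0,8.4],-0.03],[[0,0,0],[0,0,8.4],-0.03],[[0,0,0],[0,0,8.4],-0.03],[[0,0,0],[0,0,8.4],-0.03],[[0,0,0],[0,0,8.4],-0.03],[[0,0,0],[0,0,8.4],-0.03],[[0,0,0],[0,0,8.4],-0.03],[[0,0,0],[0,0,8.4],-0.03],[[0,0,0],[0,0,8.4],-0.03]]' 30
python3 -m creep '[[[0,0,0],[0,0,6.6],-0.03],[[0,0,0],[0,0,6.6],-0.03],[[36,24.5,0],[0,0,0],-0.03],[[36,24.5,0],[0,0,0],-0.03],[[36,24.5,0],[0,0,0],-0.03],[[36,24.5,0],[0,0,0],-0.03],[[36,24.5,0],[0,0,0],-0.03],[[0,0,0],[0,0,0],-0.03],[[0,0,0],[0,0,0],-0.03],[[0,0,0],[0,0,0],-0.03]]' 30
python3 -c "
from h import *
d=save('wrist','w20');crop('w20',180,70,400,260,3.5,'w20a')
go(.6109,-.030,.1,-8.7)"
```

```text
t: 30.35
position: [0.4517, 0.1195, 0.1582]
ee_rot: [[0.997, 0.072, -0.003], [0.072, -0.997, -0.002], [-0.003, 0.002, -1.0]]
force: [-0.2, -0.8, 0.6]
finger_gap: 0.0451
t: 31.35
position: [0.6108, -0.0272, 0.1582]
ee_rot: [[0.989, -0.151, -0.003], [-0.151, -0.989, 0.001], [-0.003, -0.0, -1.0]]
force: [-0.3, 0.3, -0.3]
finger_gap: 0.0446
t 31.4 p [610.93 -26.9  158.67] yaw -8.62228598173275 gap 44.82032848504486 F [-0.52  0.04  0.33]
turn deg [-0.03  0.14  0.08]  shift now mm [ 0.63  3.1  80.66]  shift after turn mm [ 0.44  3.06 80.67]
```

View pics/w20.png

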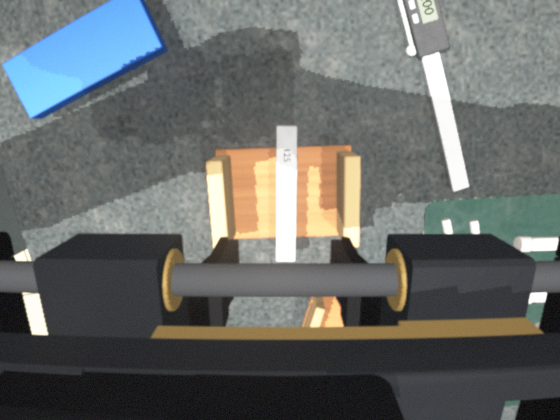

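View pics/w20a.png

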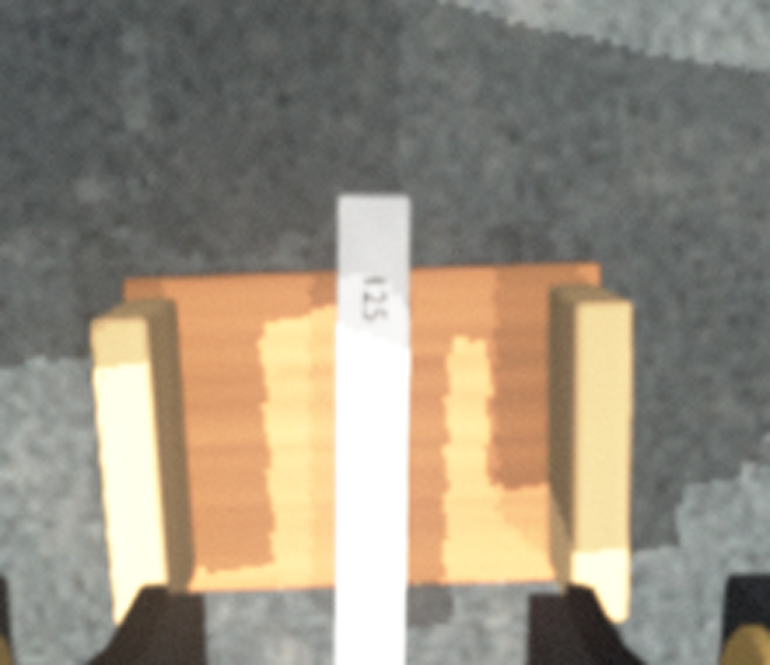

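```bash
python3 -c "
from h import *
np.set_printoptions(precision=4,suppress=True)
d=load('w20');o=(180,70)
print('rack',rectfit(d,[(90,319),(633,302),(629,621),(116,626)],o,3.5,.128,.08,.054))
print('floor',rectfit(d,[(122,280),(600,263),(559,581),(192,591)],o,3.5,.13,.09,.006))
f=lambda u,v,z:at(d,(180+(u+.5)/3.5-.5,70+(v+.5)/3.5-.5),z)
a=(f(338,197,.032)+f(410,195,.032))/2; b=(f(335,640,.032)+f(405,640,.032))/2
v=(b-a)/np.linalg.norm(b-a); print('bar end',a,'yaw',np.degrees(np.arctan2(v[1],v[0])),'centre',a+v*.0625)
"
```

```text
rack (array([ 0.6096, -0.0321]), np.float64(-7.160947177864543), np.float64(2.399175128112887), [np.float64(126.9150906879018), np.float64(79.0348514585687), np.float64(127.70188414628942), np.float64(76.46947734595368)])
floor (array([ 0.6097, -0.0331]), np.float64(-6.502006660064325), np.float64(12.461184343883701), [np.float64(129.2905662189608), np.float64(90.62447624502722), np.float64(105.51017963475789), np.float64(90.28325910903699)])
bar end [0.6211 0.0314 0.032 ] yaw -99.09787386574953 centre [ 0.6112 -0.0303  0.032 ]
```

```bash
python3 -m creep '[[[0,3,40],[0,0,0.3],-0.03],[[0,0,40],[0,0,0],-0.03],[[0,0,20],[0,0,0],-0.03],[[0,0,0],[0,0,0],-0.03],[[0,0,0],[0,0,0],-0.03],[[0,0,0],[0,0,0],-0.03]]' 30
python3 -c "
from h import *
d=save('wrist','w21');crop('w21',130,90,430,300,2.6,'w21a')
go(.6111,-.0303,.013,-9)"
```

```text
t: 32.0
position: [0.6129, -0.031, 0.0614]
ee_rot: [[0.988, -0.156, 0.003], [-0.156, -0.988, 0.0], [0.003, -0.001, -1.0]]
force: [0.5, -0.5, -0.3]
finger_gap: 0.045
t 32.05 p [612.92 -31.06  61.46] yaw -8.994596734657 gap 44.937462132674646 F [-0.65 -0.23  0.23]
turn deg [-0.05 -0.18  0.01]  shift now mm [-2.14 -0.4  70.45]  shift after turn mm [-1.92 -0.47 70.46]
```

View pics/w21a.png

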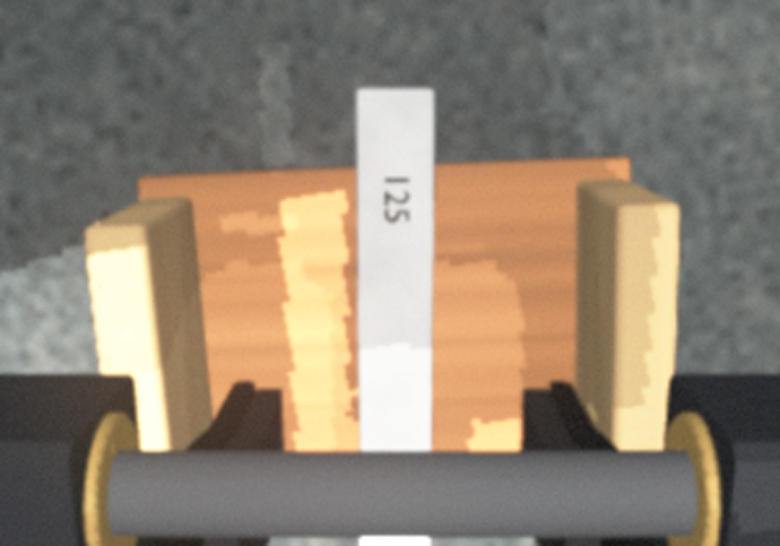

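```bash
python3 -m creep '[[[-1.5,-0.4,30],[0,0,0],-0.03],[[0,0,22],[0,0,0],-0.03],[[0,0,8],[0,0,0],-0.03],[[0,0,0],[0,0,0],-0.03],[[0,0,0],[0,0,0],-0.03]]' 30
python3 -c "
from h import *
save('scene','s22');crop('s22',270,170,390,280,6,'s22a')
go(.6111,-.0303,.013,-9)"
```

```text
t: 32.55
position: [0.6114, -0.0309, 0.0009]
ee_rot: [[0.988, -0.157, 0.002], [-0.157, -0.988, 0.0], [0.002, -0.0, -1.0]]
force: [0.3, 0.0, 0.3]
finger_gap: 0.0446
t 32.6 p [611.53 -30.92   1.1 ] yaw -9.029737182498849 gap 44.96872716440465 F [-0.87 -0.03 -0.39]
turn deg [-0.03 -0.15 -0.03]  shift now mm [-0.55 -0.54 10.1 ]  shift after turn mm [-0.52 -0.55 10.1 ]
```

View pics/s22a.png

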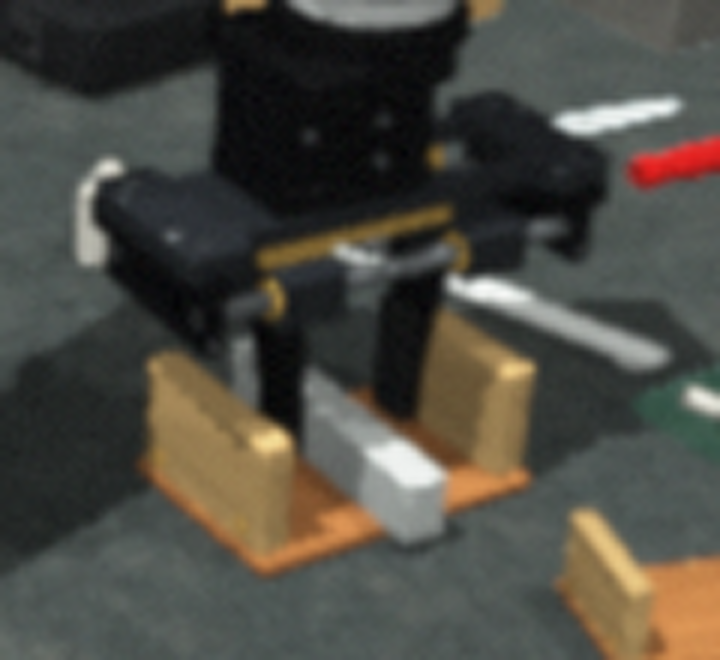

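```bash
python3 -m creep '[[[-0.4,-0.5,4],[0,0,0],-0.03],[[0,0,3],[0,0,0],-0.03],[[0,0,1],[0,0,0],-0.03],[[0,0,0],[0,0,0],1],[[0,0,0],[0,0,0],1],[[0,0,0],[0,0,0],1],[[0,0,0],[0,0,0],1],[[0,0,0],[0,0,0],1],[[0,0,0],[0,0,0],1],[[0,0,0],[0,0,0],1],[[0,0,0],[0,0,0],1]]' 45
python3 -c "
from h import *
go(.6111,-.0303,.013,-9)"
```

```text
t: 33.7
position: [0.6106, -0.0303, -0.0082]
ee_rot: [[0.988, -0.157, 0.001], [-0.157, -0.988, -0.0], [0.001, -0.0, -1.0]]
force: [1.7, -1.2, -1.7]
finger_gap: 0.0176
t 33.7 p [610.62 -30.25  -8.22] yaw -9.021371140334978 gap 17.602617885019182 F [ 1.72 -1.19 -1.73]
turn deg [-0.   -0.08 -0.02]  shift now mm [ 0.48 -0.03  0.79]  shift after turn mm [ 0.48 -0.03  0.78]
```

```bash
python3 -m creep '[[[0,0,0],[0,0,0],1],[[0,0,-3],[0,0,0],1],[[0,0,-12],[0,0,0],1],[[0,0,-30],[0,0,0],1],[[0,0,-40],[0,0,0],1],[[0,0,-35],[0,0,0],1],[[0,0,0],[0,0,0],1],[[0,0,0],[0,0,0],1]]' 45
python3 -c "
from h import *
d=save('wrist','w23');save('scene','s23');crop('s23',230,110,390,270,4,'s23a')
go(.5829,.3667,.15,-76)"
```

```text
t: 34.5
position: [0.6091, -0.0299, 0.1118]
ee_rot: [[0.988, -0.157, -0.001], [-0.157, -0.988, 0.001], [-0.001, -0.001, -1.0]]
force: [-0.4, 0.4, -5.8]
finger_gap: 0.0173
t 34.6 p [607.8  -29.65 109.74] yaw -9.003952886483027 gap 17.68355323927962 F [ 0.35  0.32 -6.1 ]
turn deg [ 0.17  0.22 67.  ]  shift now mm [ -86.71 -387.56  -17.98]  shift after turn mm [-390.6   -71.73  -18.26]
```

View pics/s23a.png

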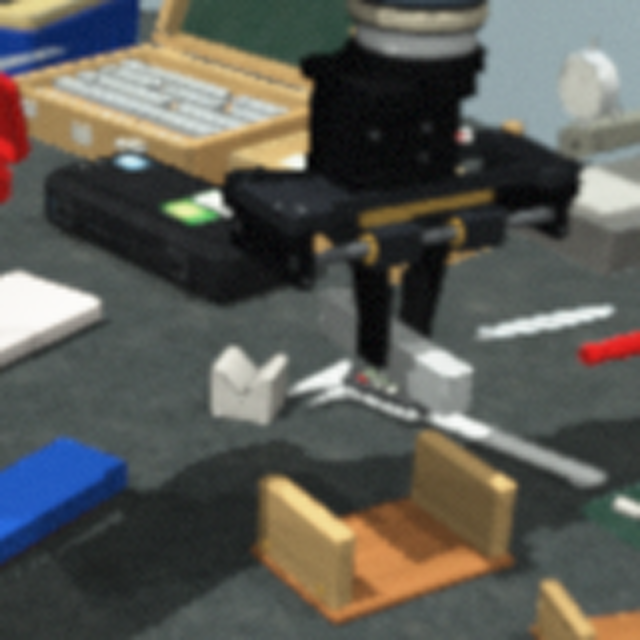

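View pics/w23.png

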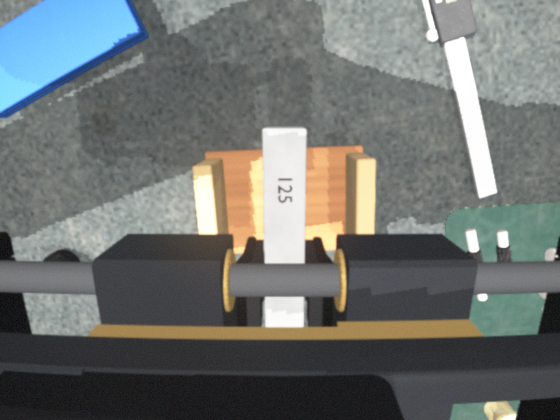

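```bash
python3 -m creep '[[[0,0,-10],[0,0,8.4],1],[[0,0,-10],[0,0,8.4],1],[[0,0,0],[0,0,8.4],1],[[0,0,0],[0,0,8.4],1],[[0,0,0],[0,0,8.4],1],[[0,0,0],[0,0,8.4],1],[[0,0,0],[0,0,8.4],1],[[0,0,0],[0,0,8.2],1],[[0,0,0],[0,0,0],1]]' 45
python3 -c "
from h import *
go(.490,.345,.15,-76)"
```

```text
t: 35.5
position: [0.6084, -0.0298, 0.1293]
ee_rot: [[0.242, -0.97, -0.005], [-0.97, -0.242, -0.001], [-0.0, 0.005, -1.0]]
force: [-0.4, 0.6, -6.0]
finger_gap: 0.0175
t 35.5 p [608.35 -29.77 129.34] yaw -75.99820881012764 gap 17.45234696742155 F [-0.37  0.56 -6.04]
turn deg [0.27 0.   0.  ]  shift now mm [-392.27   24.16    1.49]  shift after turn mm [-392.27   24.17    1.34]
```

```bash
python3 -m creep '[[[-39,2.4,0],[0,0,0],1],[[-39,2.4,0],[0,0,0],1],[[-39,2.4,0],[0,0,0],1],[[-39,2.4,0],[0,0,0],1],[[-39,2.4,0],[0,0,0],1],[[-39,2.4,0],[0,0,0],1],[[-39,2.4,0],[0,0,0],1],[[-39,2.4,0],[0,0,0],1],[[-39,2.4,0],[0,0,0],1],[[-39,2.4,0],[0,0,0],1],[[0,0,0],[0,0,0],1],[[0,0,0],[0,0,0],1]]' 45
python3 -m creep '[[[0,0,0],[0,0,0],1],[[0,0,0],[0,0,0],1]]' 45
python3 -c "
from h import *
d=save('wrist','w24')
go(.490,.345,.15,-76)"
```

```text
t: 36.7
position: [0.4909, 0.3434, 0.1302]
ee_rot: [[0.247, -0.969, -0.002], [-0.969, -0.247, -0.002], [0.001, 0.002, -1.0]]
force: [0.5, -0.7, -4.7]
finger_gap: 0.0176
t: 36.9
position: [0.4929, 0.3406, 0.1314]
ee_rot: [[0.24, -0.971, -0.0], [-0.971, -0.24, -0.001], [0.001, 0.001, -1.0]]
force: [0.7, 0.2, -4.6]
finger_gap: 0.0174
t 36.95 p [492.98 340.83 131.57] yaw -76.13850674452809 gap 17.602480011755357 F [-0.08 -0.04 -4.45]
turn deg [ 0.02 -0.02 -0.14]  shift now mm [-4.76  1.89  3.57]  shift after turn mm [-4.77  1.88  3.57]
```

View pics/w24.png

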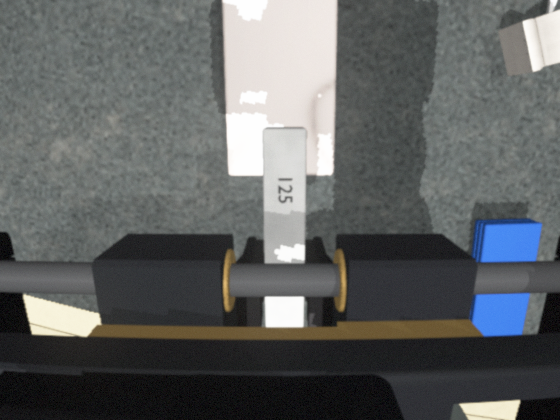

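```bash
python3 -c "
from h import *
crop('w24',200,0,360,190,4,'w24a')"
```

```text
(no output)
```

View pics/w24a.png

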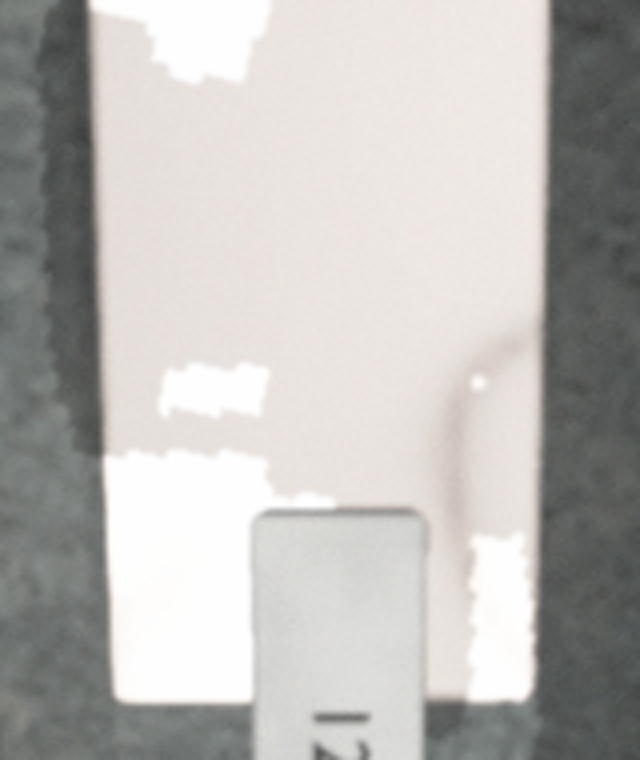

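```bash
python3 -c "
from h import *
d=load('w24');f=lambda u,v,z:at(d,(200+(u+.5)/4-.5,(v+.5)/4-.5),z)[:2]*1000
np.set_printoptions(precision=2,suppress=True)
l0,l1,r0,r1=f(90,5,.02),f(113,690,.02),f(549,5,.02),f(535,690,.02)
ang=lambda v:np.degrees(np.arctan2(v[1],v[0]))
print(l0,l1,r0,r1,'yaws',ang(l0-l1),ang(r0-r1))
n0,n1=f(114,701,.02),f(535,701,.02); print('near',n0,n1,np.linalg.norm(n1-n0),ang(n1-n0),(n0+n1)/2)
y=np.radians(13.8); u=np.array([np.cos(y),np.sin(y)]); print('centre',(n0+n1)/2+75*u)
e0,e1=f(255,512,.1717),f(426,512,.1717); print('bar end',e0,e1,np.linalg.norm(e1-e0),'ctr',(e0+e1)/2-62.5*np.array([np.cos(np.radians(13.9)),np.sin(np.radians(13.9))]))
"
```

```text
[632.2  423.94] [502.49 391.58] [653.3  338.02] [523.82 305.14] yaws 14.005453314893035 14.251771739993332
near [500.24 390.9 ] [521.56 304.5 ] 88.98888877587649 -76.13968351400837 [510.9 347.7]
centre [583.73 365.59]
bar end [551.87 363.35] [555.96 346.76] 17.08078536556039 ctr [493.25 340.04]
```

```bash
python3 -c "
from h import *
go(.5832,.3665,.0278,-76.1)"
```

```text
t 36.95 p [492.98 340.83 131.57] yaw -76.13850674452809 gap 17.602480011755357 F [-0.08 -0.04 -4.45]
turn deg [ 0.02 -0.02 -0.04]  shift now mm [ -3.35 -93.78 125.74]  shift after turn mm [ -3.24 -93.75 125.77]
```

```bash
python3 -m creep '[[[-1,-31,0],[0,0,0],1],[[-1,-31,0],[0,0,0],1],[[-1,-31.5,0],[0,0,0],1],[[0,0,40],[0,0,0],1],[[0,0,40],[0,0,0],1],[[0,0,20],[0,0,0],1],[[0,0,10],[0,0,0],1],[[0,0,0],[0,0,0],1],[[0,0,0],[0,0,0],1],[[0,0,0],[0,0,0],1]]' 45
python3 -c "
from h import *
go(.5832,.3665,.0278,-76.1)
save('wrist','w25');crop('w25',190,90,380,260,4,'w25a')"
```

```text
t: 37.95
position: [0.584, 0.3684, 0.0237]
ee_rot: [[0.241, -0.97, 0.003], [-0.97, -0.241, 0.002], [-0.001, -0.003, -1.0]]
force: [-0.1, 0.4, -4.6]
finger_gap: 0.0176
t 37.95 p [583.95 368.44  23.67] yaw -76.02778163428695 gap 17.619462346885918 F [-0.13  0.41 -4.61]
turn deg [-0.19  0.07  0.07]  shift now mm [ 1.72  1.26 17.87]  shift after turn mm [ 1.71  1.2  17.87]
```

View pics/w25a.png

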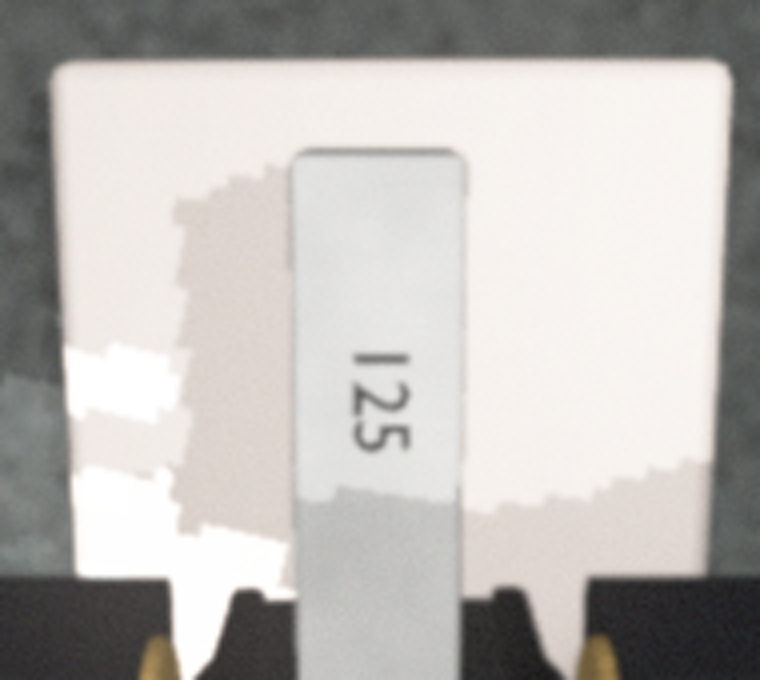

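```bash
python3 -c "
from h import *
d=load('w25');f=lambda u,v,z:at(d,(190+(u+.5)/4-.5,90+(v+.5)/4-.5),z)[:2]*1000
np.set_printoptions(precision=2,suppress=True)
a,b=f(52,62,.02),f(731,60,.02); e,g=f(293,151,.0639),f(464,150,.0639)
v=(b-a)/np.linalg.norm(b-a); n=np.array([-v[1],v[0]])
print(a,b,np.linalg.norm(b-a),np.degrees(np.arctan2(v[1],v[0])))
m=(e+g)/2-(a+b)/2; print('bar',np.linalg.norm(g-e),'lateral',m@v,'inward',m@n, 'v',v,'n',n, np.degrees(np.arctan2(*(g-e)[::-1])))
s1=f(75,550,.02);s2=f(708,550,.02);print((s1+s2)/2-(a+b)/2,np.degrees(np.arctan2(*((a+b)/2-(s1+s2)/2)[::-1])))
go(.5832,.3665,.0278,-76.1)"
```

```text
[644.66 426.67] [666.13 341.56] 87.78127891648303 -75.84290224474711
bar 17.10683278240329 lateral -1.6263120324899112 inward -10.48985531484814 v [ 0.24 -0.97] n [0.97 0.24] -75.69418079591304
[-64.08 -16.09] 14.098649857208096
t 38.0 p [583.71 368.49  23.55] yaw -76.0222066865659 gap 17.381466526580386 F [-0.23  0.56 -4.78]
turn deg [-0.17  0.07  0.08]  shift now mm [ 1.83  1.03 17.74]  shift after turn mm [ 1.81  0.97 17.75]
```

```bash
python3 -m creep '[[[1.5,1.2,8],[0,0,0],1],[[0,0,5],[0,0,0],1],[[0,0,0],[0,0,0],1],[[0,0,0],[0,0,0],1],[[0,0,1.5],[0,0,0],1],[[0,0,0],[0,0,0],1]]' 45
python3 -c "
from h import *
go(.5832,.3665,.0278,-76.1)
save('wrist','w26');crop('w26',190,90,380,260,4,'w26a')"
```

```text
t: 38.6
position: [0.5817, 0.3663, 0.0071]
ee_rot: [[0.242, -0.97, -0.0], [-0.97, -0.242, 0.0], [-0.0, 0.0, -1.0]]
force: [0.3, 0.8, -5.6]
finger_gap: 0.0174
t 38.6 p [581.67 366.25   7.09] yaw -76.02009337748491 gap 17.400784144625128 F [ 0.35  0.83 -5.65]
turn deg [0.   0.   0.08]  shift now mm [ 0.13 -1.54  1.29]  shift after turn mm [ 0.13 -1.54  1.29]
```

View pics/w26a.png

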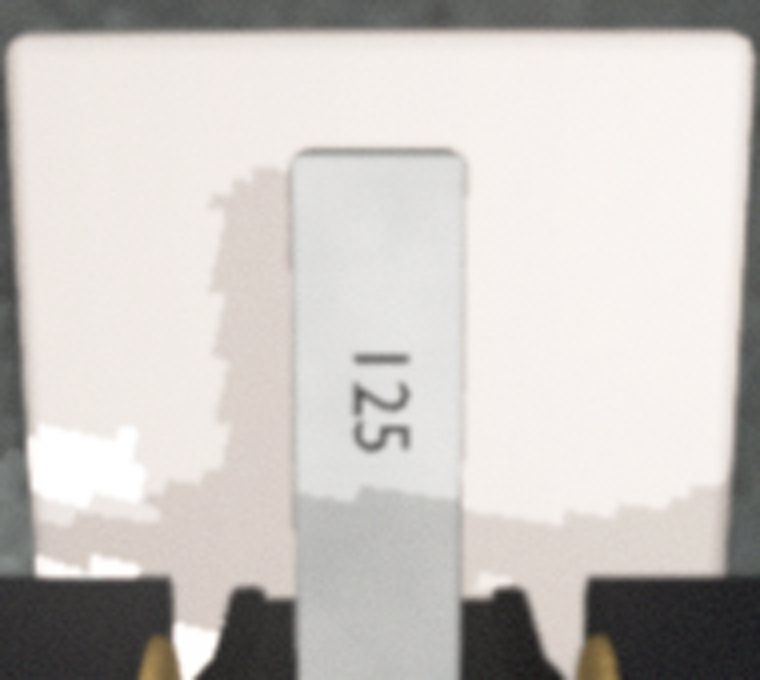

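```bash
python3 -c "
from h import *
d=load('w26');f=lambda u,v,z:at(d,(190+(u+.5)/4-.5,90+(v+.5)/4-.5),z)[:2]*1000
np.set_printoptions(precision=2,suppress=True)
a,b=f(7,32,.02),f(756,31,.02); e,g=f(292,151,.0473),f(464,150,.0473)
v=(b-a)/np.linalg.norm(b-a); n=np.array([-v[1],v[0]])
print(a,b,np.linalg.norm(b-a),np.degrees(np.arctan2(v[1],v[0])))
m=(e+g)/2-(a+b)/2; print('bar',np.linalg.norm(g-e),'lateral',m@v,'inward',m@n)
go(.5832,.3665,.0278,-76.1)"
```

```text
[644.89 426.57] [666.25 341.3 ] 87.90931340737139 -75.93963387635881
bar 17.183673672799134 lateral -0.3936083124717476 inward -13.191248010074451
t 38.65 p [581.7  366.32   7.17] yaw -76.01634618554321 gap 17.535742970033795 F [-0.09 -0.19 -4.59]
turn deg [-0.    0.01  0.08]  shift now mm [ 0.19 -1.5   1.37]  shift after turn mm [ 0.19 -1.5   1.37]
```

```bash
python3 -m creep '[[[0.3,-0.9,0],[0,0,0],1],[[0,0,0.7],[0,0,0],1],[[0,0,0.7],[0,0,0],1],[[0,0,0],[0,0,0],1]]' 45
python3 -m creep '[[[0,0,0.6],[0,0,0],1],[[0,0,0],[0,0,0],1]]' 45
python3 -m creep '[[[0,0,0.6],[0,0,0],1],[[0,0,0],[0,0,0],1]]' 45
```

```text
t: 39.05
position: [0.5827, 0.3662, 0.0058]
ee_rot: [[0.242, -0.97, 0.0], [-0.97, -0.242, 0.0], [-0.0, -0.0, -1.0]]
force: [-1.0, -0.7, -4.3]
finger_gap: 0.0173
t: 39.25
position: [0.5828, 0.3662, 0.0058]
ee_rot: [[0.241, -0.97, 0.0], [-0.97, -0.241, 0.0], [-0.0, -0.0, -1.0]]
force: [-2.0, -0.2, 0.7]
finger_gap: 0.0174
t: 39.45
position: [0.5827, 0.3662, 0.0058]
ee_rot: [[0.241, -0.97, -0.0], [-0.97, -0.241, 0.001], [-0.001, -0.0, -1.0]]
force: [-2.9, -1.4, 5.2]
finger_gap: 0.0175
```

```bash
python3 -m creep '[[[0,0,-1],[0,0,0],1],[[0,0,0],[0,0,0],-1],[[0,0,0],[0,0,0],-1],[[0,0,0],[0,0,0],-1],[[0,0,0],[0,0,0],-1],[[0,0,-10],[0,0,0],-1],[[0,0,-40],[0,0,0],-1],[[0,0,-40],[0,0,0],-1],[[0,0,-40],[0,0,0],-1],[[0,0,-20],[0,0,0],-1],[[0,0,0],[0,0,0],-1],[[0,0,0],[0,0,0],-1]]' 30
python3 -m creep '[[[0,40,0],[0,0,0],-1],[[0,40,0],[0,0,0],-1],[[0,0,0],[0,0,0],-1],[[0,0,0],[0,0,0],-1]]' 30
python3 -c "
from h import *
save('wrist','w27');crop('w27',180,0,380,240,3,'w27a')
go(.4529,.1201,.1,105.3);go(.4529,.1201,.1,-74.7)"
```

```text
t: 40.65
position: [0.5824, 0.3662, 0.1558]
ee_rot: [[0.242, -0.97, 0.0], [-0.97, -0.242, 0.001], [-0.001, -0.0, -1.0]]
force: [-1.1, -0.2, -0.4]
finger_gap: 0.0866
t: 41.05
position: [0.5036, 0.347, 0.1544]
ee_rot: [[0.243, -0.97, -0.002], [-0.97, -0.243, -0.001], [0.0, 0.002, -1.0]]
force: [0.1, 0.3, 0.6]
finger_gap: 0.0871
t 41.1 p [504.92 347.15 154.85] yaw -75.9900785692738 gap 86.92404956342533 F [ 0.36  0.47 -0.33]
turn deg [ -0.04  -0.03 178.71]  shift now mm [207.66 105.41  76.99]  shift after turn mm [-205.27 -110.09   76.85]
t 41.1 p [504.92 347.15 154.85] yaw -75.9900785692738 gap 86.92404956342533 F [ 0.36  0.47 -0.33]
turn deg [ 0.02 -0.03 -1.29]  shift now mm [207.66 105.41  76.99]  shift after turn mm [205.27 110.09  76.85]
```

View pics/w27a.png

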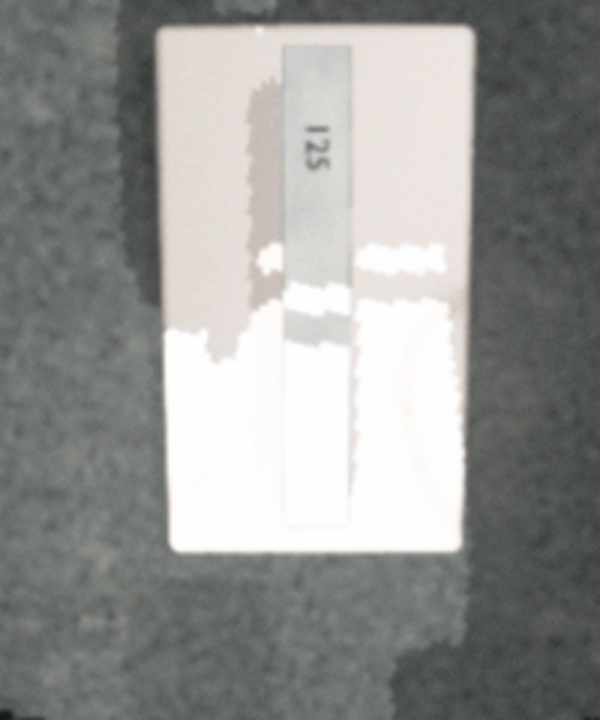

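```bash
python3 -c "
from h import *
np.set_printoptions(precision=4,suppress=True)
d=load('w27')
print(rectfit(d,[(157,26),(475,25),(463,552),(170,552)],(180,0),3,.15,.09,.02))
print(rectfit(d,[(283,45),(352,45),(349,526),(284,526)],(180,0),3,.125,.018,.046))"
```

```text
(array([0.5828, 0.3657]), np.float64(14.126718819090172), np.float64(1.0975919117839794), [np.float64(88.20589958141773), np.float64(148.90908680316204), np.float64(89.47319796416043), np.float64(148.64900805472564)])
(array([0.5829, 0.3656]), np.float64(13.952392269362122), np.float64(0.45554705399081286), [np.float64(17.597940778573225), np.float64(124.35673091290396), np.float64(18.098916877630582), np.float64(124.35638740555184)])
```

```bash
python3 -m creep '[[[0,0,0],[0,0,-1.3],-1],[[34.2,18.3,0],[0,0,0],-1],[[34.2,18.3,0],[0,0,0],-1],[[34.2,18.3,0],[0,0,0],-1],[[34.2,18.3,0],[0,0,0],-1],[[34.2,18.3,0],[0,0,0],-1],[[34.2,18.3,0],[0,0,0],-1],[[0,0,40],[0,0,0],-1],[[0,0,30],[0,0,0],-1],[[0,0,0],[0,0,0],-1],[[0,0,0],[0,0,0],-1],[[0,0,0],[0,0,0],-1]]' 30
python3 -c "
from h import *
save('wrist','w28');crop('w28',180,60,400,260,3.5,'w28a')
go(.4529,.1201,.0228,-74.7)"
```

```text
t: 42.3
position: [0.4549, 0.1201, 0.0868]
ee_rot: [[0.264, -0.965, 0.003], [-0.965, -0.264, 0.001], [0.0, -0.003, -1.0]]
force: [0.3, -0.0, 0.9]
finger_gap: 0.087
t 42.35 p [454.74 120.3   86.87] yaw -74.7042707953093 gap 86.81162808354128 F [ 1.21 -0.41  0.39]
turn deg [-0.17  0.01 -0.  ]  shift now mm [-0.27  2.07 86.06]  shift after turn mm [-0.29  1.83 86.07]
```

View pics/w28a.png

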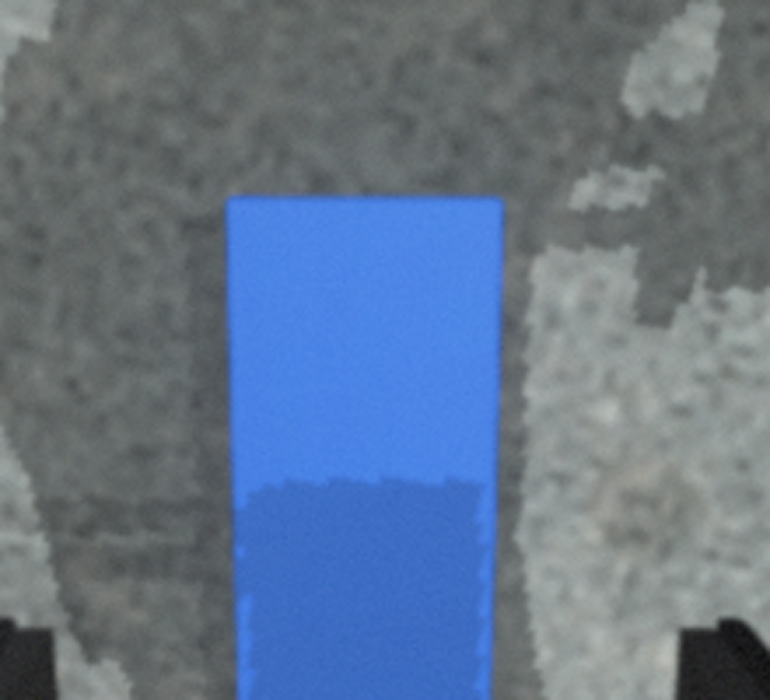

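```bash
python3 -m creep '[[[0,1.2,40],[0,0,0],-1],[[0,0,30],[0,0,0],-1],[[0,0,10],[0,0,0],-1],[[0,0,0],[0,0,0],-1],[[0,0,0],[0,0,0],-1],[[0,0,0],[0,0,0],-1]]' 30
python3 -c "
from h import *
go(.4529,.1201,.0228,-74.7)"
```

```text
t: 42.95
position: [0.4533, 0.1201, 0.0069]
ee_rot: [[0.264, -0.965, 0.003], [-0.965, -0.264, 0.001], [-0.001, -0.003, -1.0]]
force: [0.4, 0.9, -0.2]
finger_gap: 0.0872
t 42.95 p [453.33 120.07   6.94] yaw -74.71598673132677 gap 87.24661831730155 F [ 0.37  0.92 -0.25]
turn deg [-0.18  0.03 -0.02]  shift now mm [-0.14  0.43  6.13]  shift after turn mm [-0.15  0.41  6.14]
```

```bash
python3 -m creep '[[[0,0,5],[0,0,0],-1],[[0,0,0],[0,0,0],-1],[[0,0,0],[0,0,0],-1]]' 30
python3 -c "
from h import *
go(.4529,.1201,.0228,-74.7)"
```

```text
t: 43.25
position: [0.452, 0.1198, 0.0007]
ee_rot: [[0.264, -0.965, 0.0], [-0.965, -0.264, 0.0], [-0.0, -0.0, -1.0]]
force: [0.3, 0.1, -0.3]
finger_gap: 0.0871
t 43.25 p [452.02 119.77   0.68] yaw -74.71383165430102 gap 87.12577894370803 F [ 0.3   0.12 -0.31]
turn deg [-0.01  0.01 -0.01]  shift now mm [-0.09 -0.93 -0.12]  shift after turn mm [-0.09 -0.93 -0.12]
```

```bash
python3 -m creep '[[[0,-0.9,-0.2],[0,0,0],-1],[[0,0,0],[0,0,0],1],[[0,0,0],[0,0,0],1],[[0,0,0],[0,0,0],1],[[0,0,0],[0,0,0],1],[[0,0,0],[0,0,0],1],[[0,0,0],[0,0,0],1],[[0,0,0],[0,0,0],1],[[0,0,0],[0,0,0],1],[[0,0,0],[0,0,0],1],[[0,0,0],[0,0,0],1]]' 30
python3 -m creep '[[[0,0,-3],[0,0,0],1],[[0,0,-12],[0,0,0],1],[[0,0,-40],[0,0,0],1],[[0,0,-40],[0,0,0],1],[[0,0,0],[0,0,0],1],[[0,0,0],[0,0,0],1]]' 30
python3 -c "
from h import *
go(.6095,-.0323,.12,-96.6)
save('wrist','w29');crop('w29',180,60,400,260,3.5,'w29a')"
```

```text
t: 44.35
position: [0.4528, 0.1199, 0.0007]
ee_rot: [[0.264, -0.965, -0.0], [-0.965, -0.264, 0.0], [-0.0, 0.0, -1.0]]
force: [0.4, 0.2, 1.0]
finger_gap: 0.0532
t: 44.95
position: [0.453, 0.1205, 0.0968]
ee_rot: [[0.264, -0.964, 0.001], [-0.964, -0.264, 0.002], [-0.002, -0.002, -1.0]]
force: [-0.3, 0.1, -2.6]
finger_gap: 0.0533
t 44.95 p [453.03 120.47  96.76] yaw -74.68741237736955 gap 53.329503825195374 F [-0.3   0.1  -2.61]
turn deg [-0.09  0.11 21.91]  shift now mm [ 188.67 -110.57   -1.33]  shift after turn mm [ 133.77 -172.99   -1.24]
```

View pics/w29a.png

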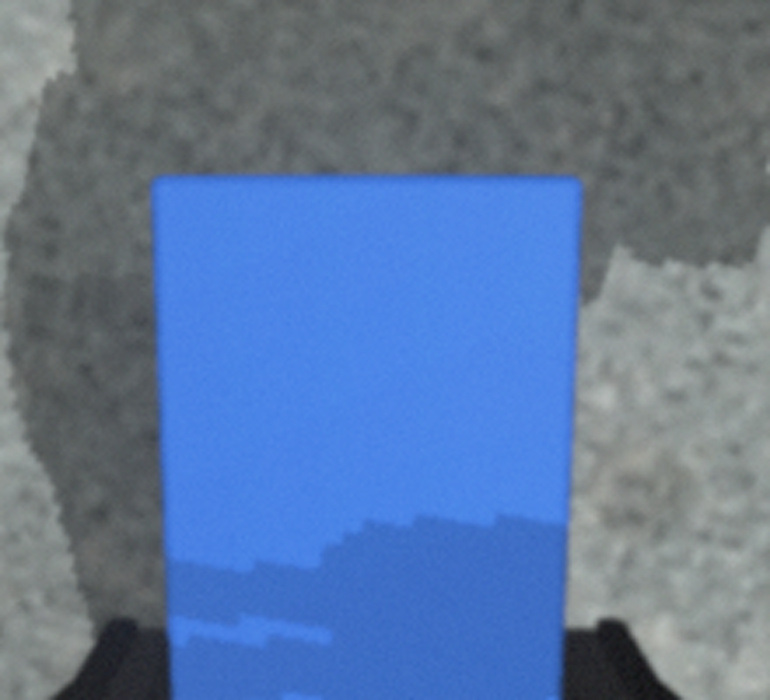

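```bash
python3 -m creep '[[[0,0,0],[0,0,7.3],1],[[0,0,0],[0,0,7.3],1],[[0,0,0],[0,0,7.3],1],[[22.3,-28.8,0],[0,0,0],1],[[22.3,-28.8,0],[0,0,0],1],[[22.3,-28.8,0],[0,0,0],1],[[22.3,-28.8,0],[0,0,0],1],[[22.3,-28.8,0],[0,0,0],1],[[22.3,-28.8,0],[0,0,0],1],[[0,0,20],[0,0,0],1],[[0,0,20],[0,0,0],1],[[0,0,0],[0,0,0],1]]' 30
python3 -m creep '[[[0,0,0],[0,0,0],1],[[0,0,0],[0,0,0],1]]' 30
python3 -c "
from h import *
go(.6095,-.0323,.0532,-96.6)
save('wrist','w30');crop('w30',150,60,410,260,3,'w30a')"
```

```text
t: 46.2
position: [0.6054, -0.0328, 0.0514]
ee_rot: [[-0.116, -0.993, -0.009], [-0.993, 0.116, 0.0], [0.001, 0.009, -1.0]]
force: [-0.5, 0.5, -2.6]
finger_gap: 0.0534
t: 46.4
position: [0.6093, -0.033, 0.0561]
ee_rot: [[-0.115, -0.993, 0.0], [-0.993, 0.115, -0.0], [0.0, -0.0, -1.0]]
force: [0.4, 0.5, -1.9]
finger_gap: 0.0534
t 46.4 p [609.28 -33.02  56.12] yaw -96.61992074408194 gap 53.436028245432084 F [ 0.36  0.49 -1.93]
turn deg [-0.03 -0.   -0.02]  shift now mm [-0.74 -0.12 24.92]  shift after turn mm [-0.74 -0.13 24.92]
```

View pics/w30a.png

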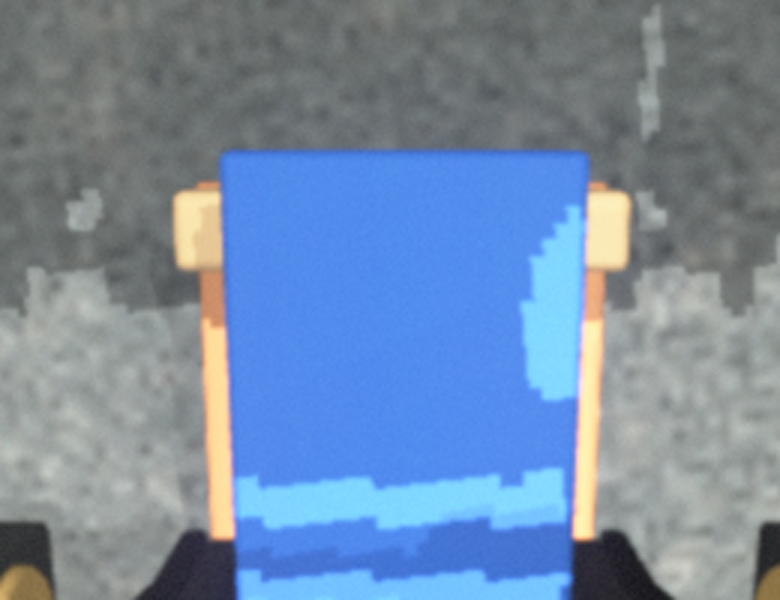

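```bash
cat >> h.py <<'E'
def cmp(fn,o,s,A,B,zA,C,D,zC):
    d=load(fn);f=lambda p,z:at(d,(o[0]+(p[0]+.5)/s-.5,o[1]+(p[1]+.5)/s-.5),z)[:2]*1000
    a,b,c,e=f(A,zA),f(B,zA),f(C,zC),f(D,zC); v=(b-a)/np.linalg.norm(b-a); n=np.array([-v[1],v[0]])
    an=lambda q:round(float(np.degrees(np.arctan2(q[1],q[0]))),2)
    m=(c+e)/2-(a+b)/2
    print('ref',(a+b)/2,np.linalg.norm(b-a),an(b-a),'obj',(c+e)/2,np.linalg.norm(e-c),an(e-c),'lateral(along v)',m@v,'along n',m@n,'v',v,'n',n)
E
python3 -c "
from h import *
np.set_printoptions(precision=2,suppress=True)
cmp('w30',(150,60),3,(174,191),(631,191),.054,(219,152),(589,152),.0833)"
```

```text
ref [672.72 -40.63] 78.80676521327894 -96.62 obj [678.59 -41.59] 53.33029277899516 -96.62 lateral(along v) 0.2739543252380974 along n 5.94705765824297 v [-0.12 -0.99] n [ 0.99 -0.12]
```

```bash
python3 -m creep '[[[-0.2,0,12],[0,0,0],1],[[0,0,8],[0,0,0],1],[[0,0,3],[0,0,0],1],[[0,0,0],[0,0,0],1],[[0,0,0],[0,0,0],1],[[0,0,0],[0,0,0],1]]' 30
python3 -m creep '[[[0,0,0.7],[0,0,0],1],[[0,0,0],[0,0,0],1]]' 30
python3 -m creep '[[[0,0,0.7],[0,0,0],1],[[0,0,0],[0,0,0],1]]' 30
python3 -m creep '[[[0,0,0.7],[0,0,0],1],[[0,0,0],[0,0,0],1]]' 30
```

```text
t: 47.05
position: [0.6086, -0.0323, 0.0328]
ee_rot: [[-0.115, -0.993, -0.001], [-0.993, 0.115, 0.001], [-0.001, 0.001, -1.0]]
force: [-3.3, 1.0, 3.3]
finger_gap: 0.0533
t: 47.25
position: [0.6087, -0.0323, 0.0327]
ee_rot: [[-0.115, -0.993, -0.001], [-0.993, 0.115, 0.002], [-0.001, 0.001, -1.0]]
force: [-5.3, 2.6, 9.2]
finger_gap: 0.0533
t: 47.45
position: [0.6086, -0.0323, 0.0326]
ee_rot: [[-0.115, -0.993, -0.001], [-0.993, 0.115, 0.002], [-0.002, 0.001, -1.0]]
force: [-6.0, 2.4, 14.3]
finger_gap: 0.0532
t: 47.65
position: [0.6087, -0.0323, 0.0326]
ee_rot: [[-0.115, -0.993, -0.001], [-0.993, 0.115, 0.003], [-0.003, 0.001, -1.0]]
force: [-8.3, 3.2, 17.7]
finger_gap: 0.0533
```

```bash
python3 -m creep '[[[0,0,-2.2],[0,0,0],1],[[0,0,0],[0,0,0],1],[[0,0,0],[0,0,0],-1],[[0,0,0],[0,0,0],-1],[[0,0,0],[0,0,0],-1],[[0,0,0],[0,0,0],-1],[[0,0,0],[0,0,0],-1],[[0,0,-10],[0,0,0],-1],[[0,0,-40],[0,0,0],-1],[[0,0,-40],[0,0,0],-1],[[0,0,-30],[0,0,0],-1],[[0,0,0],[0,0,0],-1]]' 30
python3 -m creep '[[[0,40,0],[0,0,0],-1],[[0,30,0],[0,0,0],-1],[[0,0,0],[0,0,0],-1],[[0,0,0],[0,0,0],-1]]' 30
python3 -c "
from h import *
go(.4766,-.2494,.1,-96.6)
save('wrist','w31');crop('w31',190,0,390,230,3,'w31a')"
```

```text
t: 48.85
position: [0.6122, -0.0339, 0.1581]
ee_rot: [[-0.116, -0.993, 0.009], [-0.993, 0.116, 0.0], [-0.001, -0.009, -1.0]]
force: [-0.4, -0.2, 0.2]
finger_gap: 0.0871
t: 49.25
position: [0.5394, -0.0242, 0.1529]
ee_rot: [[-0.115, -0.993, 0.0], [-0.993, 0.115, 0.001], [-0.001, -0.0, -1.0]]
force: [0.7, -0.4, -0.3]
finger_gap: 0.0871
t 49.25 p [539.42 -24.23 152.92] yaw -96.6041230811758 gap 87.14867570067726 F [ 0.69 -0.44 -0.25]
turn deg [-0.02  0.06 -0.  ]  shift now mm [230.98  36.54  74.67]  shift after turn mm [230.9   36.53  74.92]
```

View pics/w31a.png

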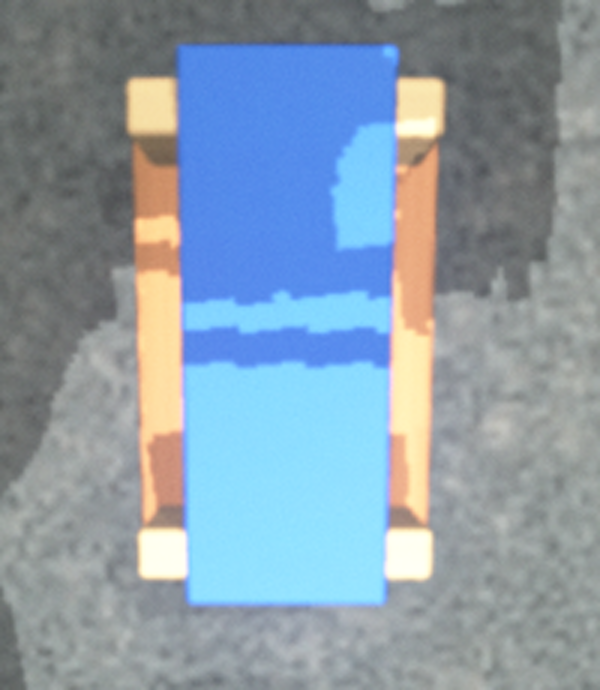

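```bash
python3 -c "
from h import *
np.set_printoptions(precision=4,suppress=True)
d=load('w31')
print(rectfit(d,[(178,45),(398,45),(386,604),(189,604)],(190,0),3,.14,.054,.06))
print(rectfit(d,[(127,78),(444,79),(432,580),(139,578)],(190,0),3,.128,.08,.054))"
python3 -m creep '[[[38.5,6,0],[0,0,0],-1],[[38.5,6,0],[0,0,0],-1],[[38.5,6,0],[0,0,0],-1],[[38.5,6,0],[0,0,0],-1],[[38.5,6,0],[0,0,0],-1],[[38.5,6,0],[0,0,0],-1],[[0,0,30],[0,0,0],-1],[[0,0,30],[0,0,0],-1],[[0,0,0],[0,0,0],-1],[[0,0,0],[0,0,0],-1],[[0,0,0],[0,0,0],-1]]' 25
python3 -c "
from h import *
go(.4766,-.2494,.0065,-96.6)
save('wrist','w32');crop('w32',180,110,400,260,3.5,'w32a')"
```

```text
(array([ 0.6093, -0.0337]), np.float64(-6.606082956205057), np.float64(0.6434558202842595), [np.float64(53.2468093682224), np.float64(139.12278918539204), np.float64(52.94079294670626), np.float64(139.15381508378974)])
(array([ 0.6091, -0.033 ]), np.float64(-6.66356136709004), np.float64(0.9078728205436732), [np.float64(78.82518399030913), np.float64(127.49233746753525), np.float64(80.03626008537019), np.float64(127.22544688176488)])
t: 50.4
position: [0.4785, -0.2508, 0.0941]
ee_rot: [[-0.115, -0.993, 0.002], [-0.993, 0.115, -0.001], [0.001, -0.002, -1.0]]
force: [-0.6, -0.3, -0.2]
finger_gap: 0.0871
t 50.4 p [ 478.49 -250.81   94.11] yaw -96.59989632880298 gap 87.07488180099163 F [-0.56 -0.27 -0.17]
turn deg [-0.13 -0.07  0.  ]  shift now mm [ -1.32   2.29 109.6 ]  shift after turn mm [ -1.19   2.04 109.61]
```

View pics/w32a.png

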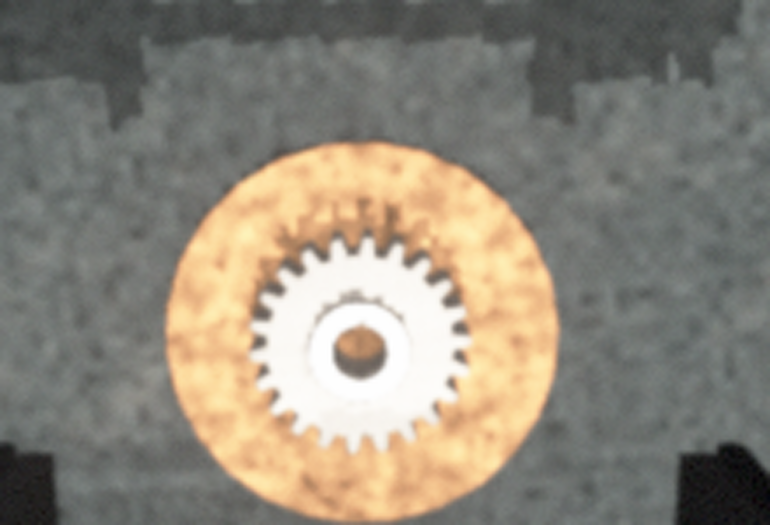

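```bash
python3 -c "
from h import *
np.set_printoptions(precision=4,suppress=True)
d=load('w32');f=lambda u,v,z:at(d,(180+(u+.5)/3.5-.5,110+(v+.5)/3.5-.5),z)
print((f(250,343,.017)+f(470,343,.017))/2,(f(360,234,.017)+f(360,452,.017))/2)
go(.4762,-.2494,.0065,-96.6)"
```

```text
[ 0.4783 -0.25    0.017 ] [ 0.4777 -0.2499  0.017 ]
t 50.45 p [ 478.47 -250.63   94.19] yaw -96.59221590941117 gap 87.22911912878699 F [ 0.29  0.01 -1.24]
turn deg [-0.15 -0.05  0.01]  shift now mm [ -1.07   2.67 109.69]  shift after turn mm [ -0.97   2.4  109.69]
```

```bash
python3 -m creep '[[[-0.8,1,40],[0,0,0],-1],[[0,0,35],[0,0,0],-1],[[0,0,18],[0,0,0],-1],[[0,0,8],[0,0,0],-1],[[0,0,0],[0,0,0],-1],[[0,0,0],[0,0,0],-1],[[0,0,0],[0,0,0],-1]]' 25
python3 -c "
from h import *
go(.4772,-.2497,.0065,-96.6)"
```

```text
t: 51.15
position: [0.4774, -0.2496, -0.0069]
ee_rot: [[-0.115, -0.993, 0.003], [-0.993, 0.115, -0.001], [0.001, -0.003, -1.0]]
force: [-0.3, -0.0, 0.6]
finger_gap: 0.0869
t 51.15 p [ 477.37 -249.6    -6.85] yaw -96.61087252480569 gap 86.87411002603486 F [-0.34 -0.02  0.57]
turn deg [-0.15 -0.03 -0.01]  shift now mm [0.11 0.18 8.65]  shift after turn mm [0.12 0.16 8.65]
```

```bash
python3 -m creep '[[[0,-0.6,7],[0,0,0],-1],[[0,0,1],[0,0,0],-1],[[0,0,0],[0,0,0],1],[[0,0,0],[0,0,0],1],[[0,0,0],[0,0,0],1],[[0,0,0],[0,0,0],1],[[0,0,0],[0,0,0],1],[[0,0,0],[0,0,0],1],[[0,0,0],[0,0,0],1],[[0,0,0],[0,0,0],1],[[0,0,0],[0,0,0],1],[[0,0,0],[0,0,0],1]]' 25
python3 -c "
from h import *
go(.4772,-.2497,.0065,-96.6)"
python3 -m creep '[[[0,0,-3],[0,0,0],1],[[0,0,-17],[0,0,0],1],[[0,0,-40],[0,0,0],1],[[0,0,-40],[0,0,0],1],[[0,0,-20],[0,0,0],1],[[0,0,0],[0,0,0],1],[[0,0,0],[0,0,0],1],[[0,0,0],[0,0,0],1]]' 25
python3 -c "
from h import *
go(.6091,-.0333,.13,-96.6)
save('wrist','w33');crop('w33',180,110,400,330,3.5,'w33a')"
```

```text
t: 52.35
position: [0.4769, -0.2492, -0.0162]
ee_rot: [[-0.115, -0.993, 0.0], [-0.993, 0.115, -0.0], [0.0, -0.0, -1.0]]
force: [0.0, -0.8, -0.7]
finger_gap: 0.048
t 52.35 p [ 476.86 -249.19  -16.18] yaw -96.62261327672213 gap 47.98321934655396 F [ 0.04 -0.84 -0.7 ]
turn deg [-0.   -0.   -0.02]  shift now mm [ 0.47 -0.4  -0.68]  shift after turn mm [ 0.47 -0.4  -0.68]
t: 53.15
position: [0.476, -0.2484, 0.1029]
ee_rot: [[-0.115, -0.993, -0.002], [-0.993, 0.115, 0.001], [-0.001, 0.002, -1.0]]
force: [-0.4, -0.4, -1.5]
finger_gap: 0.0477
t 53.15 p [ 476.04 -248.37  102.92] yaw -96.60883787002538 gap 47.680544200808335 F [-0.45 -0.36 -1.45]
turn deg [ 0.12  0.05 -0.01]  shift now mm [-228.96 -107.42   -5.09]  shift after turn mm [-228.93 -107.46   -5.08]
```

View pics/w33a.png

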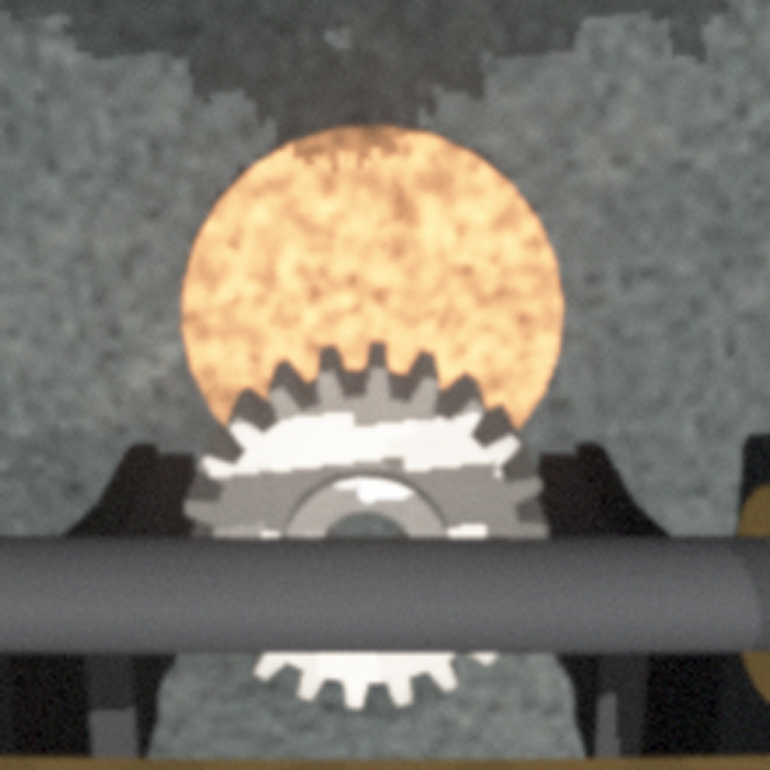

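```bash
python3 -c "
from h import *
np.set_printoptions(precision=4,suppress=True)
d=load('w33');f=lambda u,v,z:at(d,(180+(u+.5)/3.5-.5,110+(v+.5)/3.5-.5),z)
print((f(370,342,.136)+f(370,710,.136))/2, f(370,342,.136)-f(370,710,.136))
go(.6091,-.0333,.13,-96.6)"
```

```text
[ 0.4779 -0.2496  0.136 ] [ 0.052 -0.006  0.   ]
t 53.2 p [ 475.99 -248.49  102.76] yaw -96.6197578499836 gap 47.700119167099324 F [-1.79  0.3  -1.31]
turn deg [ 0.13  0.04 -0.02]  shift now mm [-229.11 -107.4    -5.32]  shift after turn mm [-229.07 -107.49   -5.24]
```

```bash
python3 -m creep '[[[-38.2,-17.9,0],[0,0,0],1],[[-38.2,-17.9,0],[0,0,0],1],[[-38.2,-17.9,0],[0,0,0],1],[[-38.2,-17.9,0],[0,0,0],1],[[-38.2,-17.9,0],[0,0,0],1],[[-38.2,-17.9,0],[0,0,0],1],[[0,0,25],[0,0,0],1],[[0,0,15],[0,0,0],1],[[0,0,0],[0,0,0],1],[[0,0,0],[0,0,0],1],[[0,0,0],[0,0,0],1]]' 25
python3 -c "
from h import *
go(.6084,-.033,.0628,-96.6)
save('wrist','w34');crop('w34',180,100,400,330,3.4,'w34a')"
```

```text
t: 54.3
position: [0.6101, -0.0355, 0.0646]
ee_rot: [[-0.118, -0.993, 0.001], [-0.993, 0.118, -0.0], [0.0, -0.001, -1.0]]
force: [0.0, 0.2, -2.3]
finger_gap: 0.0477
t 54.3 p [610.05 -35.46  64.64] yaw -96.76791528623535 gap 47.673430768661305 F [ 0.03  0.19 -2.35]
turn deg [-0.06 -0.01 -0.17]  shift now mm [-2.25  1.96 23.84]  shift after turn mm [-2.26  1.92 23.84]
```

View pics/w34a.png

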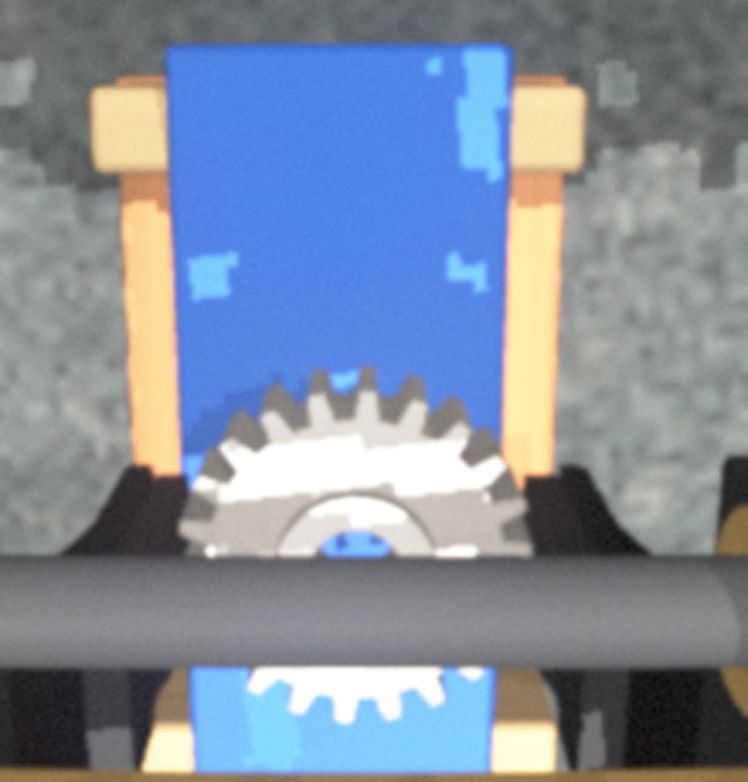

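```bash
python3 -c "
from h import *
np.set_printoptions(precision=4,suppress=True)
d=load('w34');f=lambda u,v,z:at(d,(180+(u+.5)/3.4-.5,100+(v+.5)/3.4-.5),z)
a,b=f(355,391,.0978),f(355,722,.0978);print((a+b)/2,a-b)
a2=f(355,366,.0838);print(a2)
print('plate edge',(f(168,46,.06)+f(512,46,.06))/2,'rails',(f(91,87,.054)+f(586,87,.054))/2)
go(.6084,-.033,.0628,-96.6)"
```

```text
[ 0.6104 -0.0359  0.0978] [ 0.0483 -0.0057  0.    ]
[ 0.6343 -0.0388  0.0838]
plate edge [ 0.6788 -0.0417  0.06  ] rails [ 0.6726 -0.0406  0.054 ]
t 54.35 p [610.28 -35.12  64.8 ] yaw -96.73421888061092 gap 47.93092041864201 F [-0.91 -0.03 -0.79]
turn deg [-0.09  0.01 -0.13]  shift now mm [-1.88  2.15 23.99]  shift after turn mm [-1.89  2.11 24.  ]
```

```bash
python3 -m creep '[[[-0.5,1,12],[0,0,0],1],[[0,0,8],[0,0,0],1],[[0,0,0],[0,0,0],1],[[0,0,0],[0,0,0],1],[[0,0,0],[0,0,0],1],[[0,0,0],[0,0,0],1]]' 25
python3 -c "
from h import *
go(.6090,-.0335,.0628,-96.6)"
```

```text
t: 54.95
position: [0.6093, -0.0333, 0.0441]
ee_rot: [[-0.115, -0.993, 0.001], [-0.993, 0.115, 0.0], [-0.0, -0.001, -1.0]]
force: [0.4, 0.7, -0.8]
finger_gap: 0.0476
t 54.95 p [609.29 -33.29  44.08] yaw -96.61998445446504 gap 47.63314560709189 F [ 0.42  0.65 -0.81]
turn deg [-0.03  0.   -0.02]  shift now mm [0.24 0.26 3.28]  shift after turn mm [0.24 0.26 3.28]
```

```bash
python3 -m creep '[[[0.2,0.2,1.5],[0,0,0],1],[[0,0,1],[0,0,0],1],[[0,0,0],[0,0,0],1]]' 25
python3 -m creep '[[[0,0,0.7],[0,0,0],1],[[0,0,0],[0,0,0],1]]' 25
python3 -m creep '[[[0,0,0.7],[0,0,0],1],[[0,0,0],[0,0,0],1]]' 25
```

```text
t: 55.25
position: [0.6087, -0.0334, 0.0412]
ee_rot: [[-0.115, -0.993, -0.0], [-0.993, 0.115, 0.0], [-0.0, 0.0, -1.0]]
force: [-0.1, -0.1, -0.7]
finger_gap: 0.0479
t: 55.45
position: [0.6089, -0.0334, 0.0409]
ee_rot: [[-0.115, -0.993, 0.0], [-0.993, 0.115, 0.0], [-0.0, -0.0, -1.0]]
force: [-0.4, 0.3, 1.6]
finger_gap: 0.0482
t: 55.65
position: [0.6089, -0.0334, 0.0408]
ee_rot: [[-0.115, -0.993, 0.0], [-0.993, 0.115, 0.001], [-0.001, 0.0, -1.0]]
force: [-3.2, 0.9, 6.0]
finger_gap: 0.048
```

Seated. I'll release, retreat and check everything.

```bash
python3 -m creep '[[[0,0,-0.8],[0,0,0],1],[[0,0,0],[0,0,0],-1],[[0,0,0],[0,0,0],-1],[[0,0,0],[0,0,0],-1],[[0,0,0],[0,0,0],-1],[[0,0,0],[0,0,0],-1],[[0,0,-10],[0,0,0],-1],[[0,0,-40],[0,0,0],-1],[[0,0,-40],[0,0,0],-1],[[0,0,-40],[0,0,0],-1],[[0,0,0],[0,0,0],-1],[[0,0,0],[0,0,0],-1]]' 25
python3 -m creep '[[[0,40,0],[0,0,0],-1],[[0,30,0],[0,0,0],-1],[[0,0,0],[0,0,0],-1],[[0,0,0],[0,0,0],-1],[[0,0,0],[0,0,0],-1]]' 25
python3 -c "
from h import *
save('wrist','w35');crop('w35',190,0,390,230,3,'w35a');save('scene','s35');save('top','t35')
go(.5,.2,.3,-96.6)"
```

```text
t: 56.85
position: [0.6093, -0.0335, 0.1721]
ee_rot: [[-0.115, -0.993, 0.002], [-0.993, 0.115, 0.001], [-0.001, -0.002, -1.0]]
force: [0.3, -0.1, 0.1]
finger_gap: 0.0872
t: 57.35
position: [0.54, -0.0251, 0.1705]
ee_rot: [[-0.115, -0.993, 0.0], [-0.993, 0.115, -0.001], [0.001, -0.0, -1.0]]
force: [0.1, 0.0, -0.4]
finger_gap: 0.0868
t 57.5 p [539.97 -25.57 170.58] yaw -96.61867092917424 gap 87.02267701084462 F [ 1.    1.04 -0.71]
turn deg [-0.01 -0.05 -0.02]  shift now mm [-219.36   65.68 -107.64]  shift after turn mm [-219.48   65.63 -107.42]
```

View pics/w35a.png

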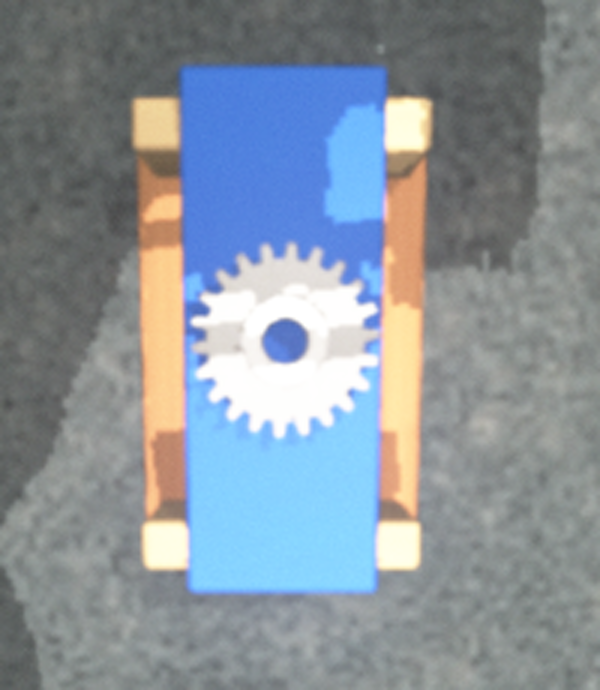

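View pics/s35.png

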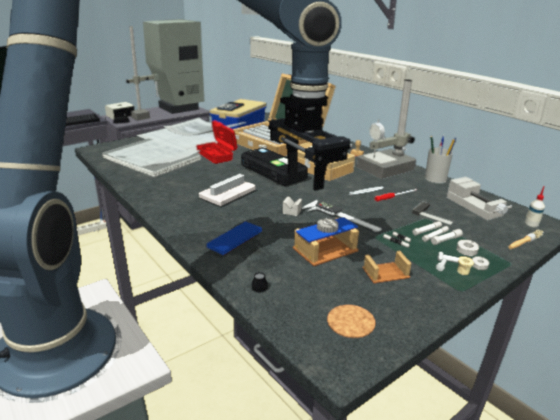

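View pics/t35.png

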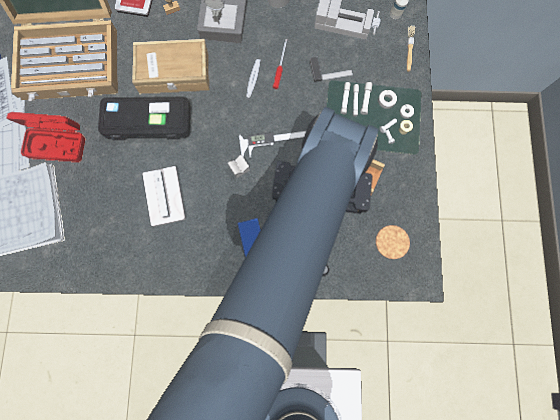

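```bash
python3 -c "
from h import *
np.set_printoptions(precision=4,suppress=True)
d=load('w35');f=lambda u,v,z:at(d,(190+(u+.5)/3-.5,(v+.5)/3-.5),z)
print(rectfit(d,[(180,67),(386,67),(376,592),(190,592)],(190,0),3,.14,.054,.06))
print(rectfit(d,[(133,97),(432,97),(420,570),(144,570)],(190,0),3,.128,.08,.054))
print('gear',(f(192,341,.074)+f(380,339,.074))/2,(f(290,242,.074)+f(282,438,.074))/2)
s=load('scene0');
"
python3 -m creep '[[[0,0,-40],[0,0,0],-1],[[-40,15,-20],[0,0,0],-1],[[-40,15,0],[0,0,0],-1],[[-40,15,0],[0,0,0],-1],[[-40,15,0],[0,0,0],-1],[[-40,0,0],[0,0,0],-1],[[-40,0,0],[0,0,0],-1],[[-40,0,0],[0,0,0],-1],[[-40,0,0],[0,0,0],-1],[[0,0,0],[0,0,0],-1],[[0,0,0],[0,0,0],-1]]' 25
python3 -c "
from h import *
save('top','t36');crop('t36',130,130,430,290,2.6,'t36a')
save('scene','s36')
a=cv2.imread('pics/scene0.png').astype(int);b=cv2.imread('pics/s36.png').astype(int)
for n,(x0,y0,x1,y1) in {'v':(280,195,305,217),'loupe':(248,268,272,294)}.items():
  print(n,np.abs(a-b)[y0:y1,x0:x1].mean())"
```

```text
(array([ 0.6092, -0.0334]), np.float64(-6.591885942072281), np.float64(0.6639331187544144), [np.float64(53.1702962217178), np.float64(139.02249023378297), np.float64(52.994572603408365), np.float64(139.03180309953336)])
(array([ 0.609 , -0.0332]), np.float64(-6.64135765341382), np.float64(0.5622569093485765), [np.float64(79.1498804920732), np.float64(127.89672245251566), np.float64(79.88148108788008), np.float64(127.91252983192261)])
gear [ 0.6094 -0.0342  0.074 ] [ 0.6089 -0.0341  0.074 ]
t: 58.6
position: [0.5168, 0.3002, 0.2301]
ee_rot: [[-0.113, -0.994, 0.0], [-0.994, 0.113, -0.002], [0.002, -0.0, -1.0]]
force: [0.1, -0.2, 0.4]
finger_gap: 0.0867
v 6.537575757575757
loupe 2.470619658119658
```

View pics/t36a.png

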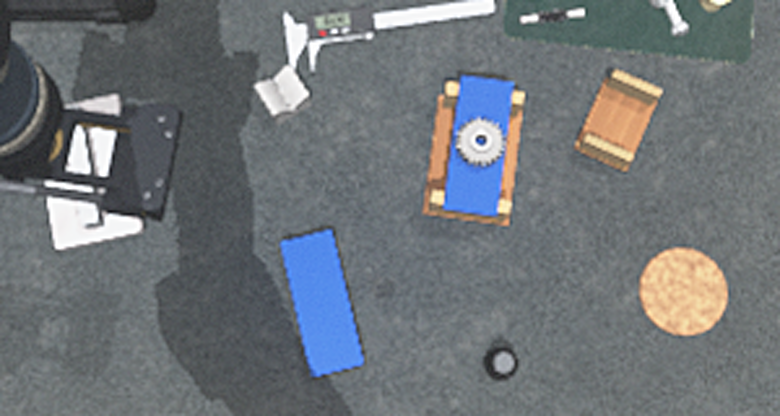

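```bash
python3 -c "
from h import *
print(job.sign_off())"
```

```text
the job is handed in; nothing more can be done
None
```

I did the whole job in the order you asked and handed it in at about 59 s of the 128 s allowed. The hand-in gave no verdict.

**Order done:** I set the gear on the cork mat and laid the loose plate on the spacer pile. I then laid the bar on the stone, put the plate back across the rails, and set the gear on top of it.

**Last checks, from the wrist camera** (its calibration is good to about 2 mm):

| Item | Position error | Angle error |
|---|---|---|
| Bar on the stone, against the stone's middle | about 0.2 mm | about 0.2° |
| Plate on the rails, against the rack's middle | about 0.3 mm | under 0.1° |
| Gear on the plate, against the plate's middle | about 1 mm | – |

The V-block and loupe appear unmoved in the before-and-after pictures. A pixel comparison showed a slight difference at the V-block, which I took to be shading. The gripper was open and clear of everything at hand-in.

**What failed or disagreed:**
- **Missed grasps:** My first two tries at the gear closed on air above it without moving it.
- **Fingertip offset:** The fingertips turned out to be 22 mm above the reported TCP. I confirmed this by touching bare table with about 26 N, below the 40 N limit, and corrected for it from then on.
- **Scene camera:** It placed the spacer pile and the stone about 5 mm off from the top and wrist cameras, so I used those two instead.

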